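Stow the eyepiece in the optics case and let the lid down off its folding stay

ROBOT

A 6-joint arm with a two-finger parallel gripper is mounted at the origin on a cart in front of the work surface, level with it; the furniture and walls round the work are solid. World frame = base frame: x ahead of the robot, y to its left, z up, the work surface at z = 0. Lengths are in m, angles in rad, forces in N, time in s.
With the tool pointing down it reaches from about 0.325 to 0.875 m from the base axis. Payload 4.4 kg.
Tool frame: the origin (TCP) lies where the fingers leave the gripper's body, on its centre line; the fingertips stand bot.nose_length ahead of it and the grasp point (between the pads) lies 54 mm ahead of it (bot.nose_length is the distance from the TCP to the fingertips, in m); z points along the fingers, y is the line along which they close (so a half turn about z gives the same grasp; the last joint's range is limited). The gripper opens to 85 mm and grips with 20 to 120 N. Pads are 22 mm wide; open, the fingers measure 114 mm over their backs; the gripper's body (76 mm by 85 mm) begins 54 mm behind the grasp point. The pads swing forward as they close: fully open they stand 13 mm farther back than shut.
Start: joints at [-1.417, 0.207, 1.542, -0, 1.393, -0.15], TCP at [0.173, -0.549, 0.304] pointing down, gripper open.
Joint ranges: [-2.73, 2.73], [-0.86, 2.22], [0.23, 2.46], [-1.11, 4.25], [0.08, 2.63], [-2.82, 2.82]. Speed limits (rad/s): [2.79, 2.79, 3.14, 3.14, 3.14, 3.14].

INTERFACE

Orientations are given as a unit quaternion [x, y, z, w].
In Python, from station import sensors, camera, bot, boxes_of, mark_of gives the robot as it stands.
- The arm moves only by the tool apply_moves, never from a script. Its argument "increments" is a list of rows, each an object of numbers: "dx", "dy", "dz": the shift along the world's x, y, z in mm; "wx", "wy", "wz": the turn, a rotation vector about the world's x, y, z in rad; "gripper": the opening, from 0 (shut) to 1 (fully open). A call has 1 to 20 rows; each row is the pose to reach, as a shift and turn from the pose commanded when the call began; what a row does not reach only later rows make up. A row lasts 1/8 s, in which the tool goes at most 62.5 mm and 10.7 degrees, less where a joint would pass 70% of its speed; a pose out of reach is approached as far as the arm can. A call with a gripper value outside its range is refused whole. The fingers move at their own pace and stop on an object; "grip_force" is the grip in N (left out, the last holds). Time passes only in rows, so rows that repeat a pose let the fingers close. It gives the time, the measured TCP pose, the force, the opening and the grip force at its end, in the units of the state.
- sensors.get_obs(): the state, without advancing time (a new reading comes with each control period).
- camera(name): name is "side" or "top" or "wrist"; returns a dict with "img" (420x560x3 uint8, red, green, blue), "vfov" (degrees; the focal length in pixels is half the picture's height over the tangent of half this angle, whatever the lens; pixels are square), "cx", "cy" (the principal point, pixels), "rvec" (rotation vector, rad) and "tvec" (3), from world to camera coordinates, as OpenCV has them; the wrist camera has in their place "tool_from_camera" (4x4, takes a point from camera to tool coordinates, whose origin is the TCP and whose axes are the flange's). Camera axes: x right, y down, z forward; pixel columns grow to the right and rows downward; lengths in m; the calibration is good to about 2 mm. A picture is of the moment at which its call begins: read the wrist's pose just before it. There is no depth.
- bot.sign_off(): hands the job in; it is judged then, once.
Trained networks look in the newest picture that a camera, given by its name, has taken for a name from the list of things; names that differ only in an ending like _2 or _b are one class to them, and where a whole thing is asked for, a point or a joint stands for the part that bears it (a point fixed in the world has none). Each returns a list of dicts, best first, with "confidence" (0 to 1); they miss things now and then, are a little off and sometimes report something else, mostly with a low value. They report only what shows in the picture. A call takes as long as a camera call.
- boxes_of(camera, target): "location" ([x, y, z] in m, in world coordinates, good to about 4 mm: the middle of the surface that is visible of it).
- mark_of(camera, target): "location" ([x, y, z] in m, in world coordinates, good to about 4 mm: a listed point, or the origin of a listed thing).
The state is a dict: "clock": time; "q": joint angles; "qvel": joint speeds; "joint_torque": joint torques, N m; "tool_pos": TCP position; "orientation": TCP orientation; "contact_force": force on the tool from outside, world axes, zero at the start; "torque": the same for the moment, N m; "finger_gap": finger opening in m; "finger_force": force on a finger pad.
Only numpy, scipy, OpenCV 4.12 (cv2) and the standard library are available. Lean on these libraries where they do the work, as an engineer would, in place of code of your own. Each camera call takes 0.05 s, during which the arm holds its last target. There are 200 camera calls.

TASK

Put the loose eyepiece away: raise the lid of the dark blue optics case (it has a black pull tab) until the folding stay inside straightens and locks, without forcing the lid once the stay is taut (that drags the stay's foot out of its setting), let go, and stand the eyepiece upright, fully down in the empty nest. Then push the stay's knuckle back until the joint breaks, and bring the lid down until it is fully shut; never let it drop or slam, and leave the other things where they are.

Things in the scene. Friction and masses are not known exactly. Their poses are not given: they have to be found in the camera images.
- case: Dark blue optics case with aluminium edges, fixed; base 190 deep (x) x 240 wide (y) x 80 high, walls 5, lid 16 more. Origin: centre of underside; x to the hinge at the back, y left, z up. Inside: grey insert, top 42 above underside; filled nests: two cans of 38 dia. (tops at 74; x +42, y +75 and +12), a like eyepiece (x -40, y -45). The stay folds in the gap at the right (-y) wall.
- case_hinge (a point): Middle of the lid's hinge axis, on the top rear edge of the base: x +95, z +80 in the case's frame. The axis runs along the case's y.
- lid (a joint): Angle of the lid: 0 shut, grows as it opens. The stay goes taut, and locks, somewhere between 1.14 and 1.36 (its foot is clamped in a slot, set anew each time). The lid weighs 0.65 to 0.95 kg, turns freely, and falls shut unless stay or hand holds it.
- lid_tab (a point): Grip point on the black pull tab (24 wide along y, 10 thick, 45 out from the middle of the lid's front edge): 30 out from the edge, 220 from the hinge axis, and 7 above the hinge's height with the lid shut. Frame as the case's, turning with the lid. Lid locked open: the tab points up, about 295 above the bench. Pinched across its width it can turn between the fingers.
- stay_foot (a point): Pivot of the stay's lower arm, in an upright slotted steel plate inside the right wall: x -30, y -105, 32 to 52 above the underside. Its clamp slips up or down the slot if the tab is forced with more than some 12 N beyond the lid's weight, up against the taut stay or down on the locked one; it must stay where it is (over 2 mm is too much).
- stay_elbow (a joint): Angle of the stay's knuckle (two arms of 85.5): about 0 with the lid shut, 2.81 arms in line, 2.91 locked past the line at its stop. Once the stay is pulled taut a weak spring takes it past the line; let go, it drops on the stop. It has friction: pushed back and left at 2.6 to 2.3 it holds the lid there (and may spring back by 0.1); folded below 2.0 the lid may fall.
- elbow (a point): Pin of the stay's knuckle: a dark steel boss, 20 dia., 13 long along y, at y -104 in the case's frame. Lid locked: 32 to 49 above the base's rim, about 80 in front of the hinge, free in front and above. 4 to 6 N towards the back and down, square to the stay (case x +0.88, z -0.47), breaks it; 15 to 20 mm of travel is enough.
- nest (a point): Centre of the floor of the empty nest, at x -40, y +45, z +18 in the case's frame: a round hole of 38 dia., 24 deep, mouth chamfered by 4, in the insert's top.
- eyepiece: Loose black eyepiece standing on its wider cup, left of the case: 41 high, cup 35 dia. up to 20, above that 30 dia. (grip here). Origin: centre of underside, z up. 55 to 90 g. In the nest its top stands 17 above the insert.
- dropper: Loose white dropping bottle with a black cap, 34 dia., 90 high; bystander. Origin at the centre of its underside.
- mount_red: Loose red resin sample mount, 30 dia. x 16; bystander. Origin at the centre of its underside.
- mount_green: Loose green resin sample mount, 25 dia. x 20; bystander. Origin at the centre of its underside.
- mount_brown: Loose brown resin sample mount, 32 dia. x 16; bystander. Origin at the centre of its underside.

How it is judged:
On the way, in this order (a step that is already met when the one before it is completed fails the run):
1. the lid stands open on its locked stay, let go (value of joint lid above 1.1 rad and value of joint stay_elbow above 2.86 rad and contact force between the fingers and lid below 0.05 N), for 0.3 s.
2. the eyepiece stands upright, fully down in the empty nest, let go, with the stay still locked (horizontal distance between eyepiece and nest below 0.004 m and z of eyepiece in the frame of nest below 0.004 m and angle between eyepiece's own z axis and vertical below 0.1 rad and contact force between the fingers and eyepiece below 0.05 N and value of joint stay_elbow above 2.86 rad), for 0.2 s.
3. the stay's joint is broken (knuckle pushed back past the line) while the lid is still up (value of joint stay_elbow below 2.68 rad and value of joint lid above 0.7 rad), for 0.05 s.
At the end, for the whole second after the job is handed in: The lid is shut (within 0.02 rad, about 4 mm at the front edge) and at rest; the eyepiece stands upright (within 0.1 rad) at rest in the nest that was empty, within 4 mm of its centre and floor (value of joint lid below 0.02 rad and velocity of joint lid above -0.05 rad/s and horizontal distance between eyepiece and nest below 0.004 m and z of eyepiece in the frame of nest below 0.004 m and angle between eyepiece's own z axis and vertical below 0.1 rad and linear speed of eyepiece below 0.02 m/s); the robot touches nothing.
It fails at once if the lid falls or slams (closing faster than 2.5 rad/s, 0.5 m/s at the tab) (velocity of joint lid below -2.5 rad/s).
It fails at once if the stay's foot is dragged more than 2 mm from its setting (distance of stay_foot from where it was at the start of the episode above 0.002 m).
It fails at once if the eyepiece is dropped from the air (height (world z) of eyepiece above 0.05 m and contact force between the fingers and eyepiece below 0.01 N and linear speed of eyepiece above 0.35 m/s).
It fails at once if a bystander is shifted by more than 20 mm (distance of any of dropper, mount_red, mount_green, mount_brown from where it was at the start of the episode above 0.02 m).
It also fails if it takes over 72 s, if anything falls off the work surface, if the arm or the gripper's body presses on something with over 40 N, if the wrist force passes 120 N, or if a joint passes its speed limit or range.

## Working session

There is one attempt and no reset: what is moved stays moved. The work goes in short steps, Python scripts to look and compute and a tool call to move; the robot and the scene stay as the last step left them, time stands still between calls to the robot, and variables do not carry over. Pictures are saved under pics/ and viewed, at most 10 in all, crops included, and the job is handed in when it is done.

Besides the shell and the picture viewer there is one more tool, called after ">>>" in YAML: its name, and indented under it one key for each argument. apply_moves: Moves the arm, as the interface text tells. Its arguments: {"type":"object","properties":{"increments":{"type":"array","items":{"type":"object","properties":{"dx":{"type":"number"},"dy":{"type":"number"},"dz":{"type":"number"},"wx":{"type":"number"},"wy":{"type":"number"},"wz":{"type":"number"},"gripper":{"type":"number"}}}},"grip_force":{"type":"number"}},"required":["increments"]}

```bash
mkdir -p pics
cat > h.py <<'E'
import numpy as np, cv2
from station import sensors, camera, bot, boxes_of, mark_of
from scipy.spatial.transform import Rotation as R
def snap(n,f=None):
    c=camera(n)
    if f: cv2.imwrite('pics/'+f,c['img'][:,:,::-1])
    return c
def K(c):
    f=210/np.tan(np.radians(c['vfov'])/2); return np.array([[f,0,c['cx']],[0,f,c['cy']],[0,0,1]])
def proj(c,P):
    return cv2.projectPoints(np.array(P,float).reshape(-1,3),np.array(c['rvec'],float),np.array(c['tvec'],float),K(c),None)[0].reshape(-1,2)
def ray(c,u,v,z):
    Rm=cv2.Rodrigues(np.array(c['rvec'],float))[0]; t=np.array(c['tvec'],float).ravel()
    o=-Rm.T@t; d=Rm.T@np.linalg.inv(K(c))@[u,v,1]; return o+d*(z-o[2])/d[2]
E
python3 - <<'E'
from h import *
s=sensors.get_obs();print({k:np.round(v,3) for k,v in s.items()},bot.nose_length)
for n in ['top','side']:
    c=snap(n,n+'0.png')
    for t in ['case','case_hinge','lid_tab','nest','eyepiece','dropper','mount_red','mount_green','mount_brown']:
        for fn in (mark_of,boxes_of):
            try: r=fn(n,t)
            except Exception as e: r=[];print(e)
            print(n,t,fn.__name__,[(np.round(x['location'],3).tolist(),round(x['confidence'],2)) for x in r[:2]])
E
```

```text
{'clock': np.float64(0.0), 'q': array([-1.416,  0.207,  1.543, -0.   ,  1.394, -0.15 ]), 'qvel': array([-0.001,  0.   , -0.001, -0.   ,  0.   , -0.001]), 'joint_torque': array([-1.0000e-03, -3.8303e+01, -2.9160e+01, -0.0000e+00,  1.1000e-02,
       -0.0000e+00]), 'tool_pos': array([ 0.172, -0.548,  0.303]), 'orientation': array([ 0.988,  0.152, -0.   , -0.001]), 'contact_force': array([-0.333,  0.194,  0.399]), 'torque': array([0.042, 0.046, 0.031]), 'finger_force': np.float64(0.0), 'finger_gap': np.float64(0.085)} 0.0726
top case call [([0.554, -0.137, 0.002], 0.85)]
top case call [([0.549, -0.138, 0.099], 0.66)]
top case_hinge call [([0.642, -0.109, 0.082], 0.64)]
top case_hinge call []
top lid_tab call [([0.435, -0.166, 0.086], 0.59)]
top lid_tab call [([0.55, -0.142, 0.097], 0.71), ([0.545, -0.136, 0.095], 0.33)]
top nest call []
top nest call [([0.547, -0.14, 0.095], 0.59)]
top eyepiece call [([0.424, 0.254, 0.001], 0.52), ([0.448, 0.322, 0.002], 0.25)]
top eyepiece call [([0.42, 0.252, 0.034], 0.72)]
top dropper call [([0.428, 0.129, 0.0], 0.73)]
top dropper call [([0.429, 0.12
[... 684 characters left out ...]
ll []
side nest call [([0.525, -0.2, 0.093], 0.76)]
side eyepiece call [([0.42, 0.258, -0.002], 0.63)]
side eyepiece call [([0.42, 0.242, 0.022], 0.54)]
side dropper call [([0.429, 0.129, -0.001], 0.84), ([0.646, -0.115, 0.078], 0.62)]
side dropper call [([0.427, 0.116, 0.039], 0.82), ([0.526, -0.198, 0.09], 0.39)]
side mount_red call [([0.513, 0.176, -0.001], 0.63)]
side mount_red call [([0.514, 0.166, 0.012], 0.39)]
side mount_green call [([0.454, 0.325, 0.002], 0.56)]
side mount_green call [([0.525, -0.2, 0.094], 0.58), ([0.54, -0.351, 0.013], 0.26)]
side mount_brown call [([0.545, -0.343, -0.005], 0.49), ([0.43, -0.166, 0.09], 0.17)]
side mount_brown call [([0.541, -0.352, 0.013], 0.56)]
```

```bash
cat >> h.py <<'E'
def draw(n,C,yaw,f,extra=[]):
    c=snap(n); im=cv2.resize(c['img'][:,:,::-1],(800,600)).copy(); s=800/560
    Rz=R.from_euler('z',yaw).as_matrix()
    W=lambda P: np.array(P,float).reshape(-1,3)@Rz.T+[C[0],C[1],0]
    for z in (0.,.08,.096):
        p=proj(c,W([[a*.095,b*.12,z] for a,b in((-1,-1),(1,-1),(1,1),(-1,1))]))*s
        cv2.polylines(im,[p.astype(int)],True,(0,255,255) if z else (255,0,255),1)
    for q in proj(c,np.vstack([W([[.095,0,.08],[-.125,0,.087]]),np.array(extra).reshape(-1,3)]))*s: cv2.circle(im,tuple(int(v) for v in q),3,(0,0,255),-1)
    cv2.imwrite('pics/'+f,im)
E
python3 - <<'E'
from h import *
ex=[[.421,.256,0],[.421,.256,.041],[.429,.129,.09],[.514,.176,.016],[.45,.322,.02],[.545,-.343,.016]]
draw('top',(.552,-.135),.253,'t1.png',ex); draw('side',(.552,-.135),.253,'s1.png',ex)
E
```

```text
(no output)
```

View pics/t1.png

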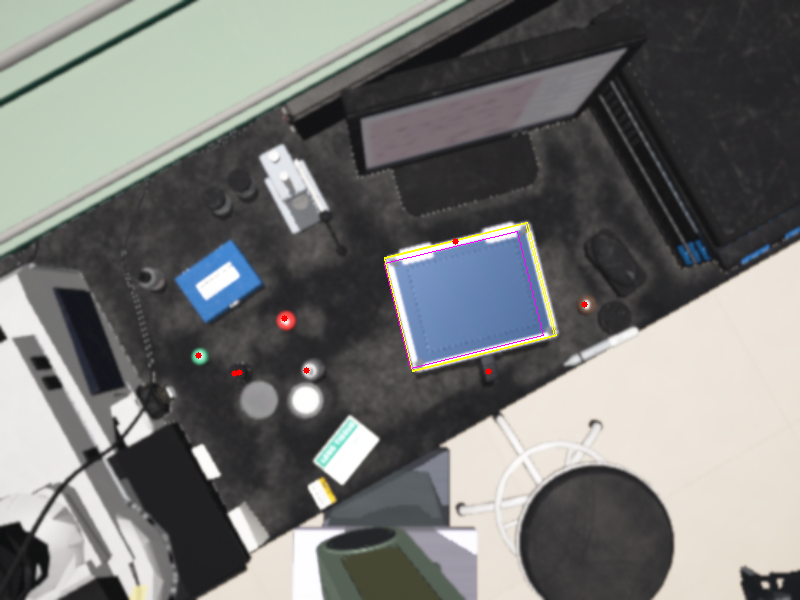

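View pics/s1.png

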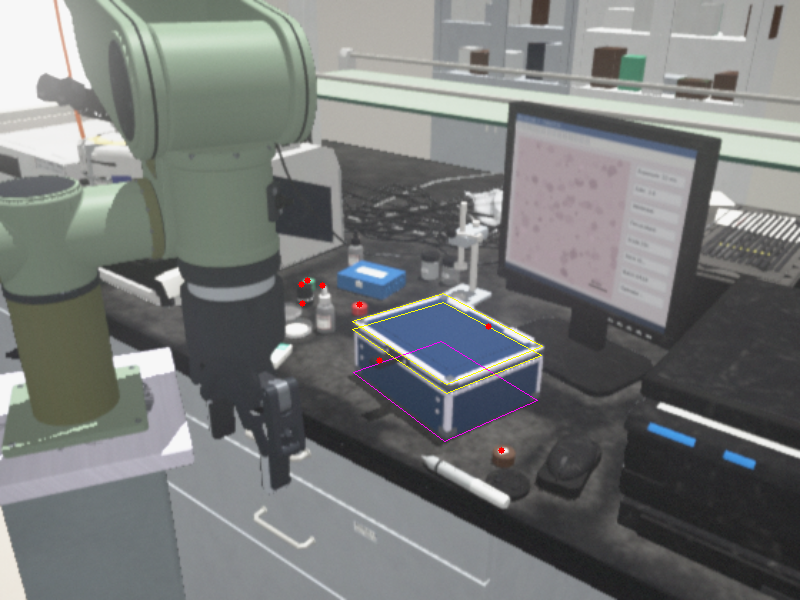

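The overlay fits the case to within 2–3 px. In the top view the tab is at (488,370), and the markers for the other objects sit on them. I'll hover over the tab next.

>>> apply_moves:
  increments:
    - {"dx": 260, "dy": 383, "dz": -70, "wz": -0.052, "gripper": 0.6}
    - {"dx": 260, "dy": 383, "dz": -70, "wz": -0.052, "gripper": 0.6}
    - {"dx": 260, "dy": 383, "dz": -70, "wz": -0.052, "gripper": 0.6}
    - {"dx": 260, "dy": 383, "dz": -70, "wz": -0.052, "gripper": 0.6}
    - {"dx": 260, "dy": 383, "dz": -70, "wz": -0.052, "gripper": 0.6}
    - {"dx": 260, "dy": 383, "dz": -70, "wz": -0.052, "gripper": 0.6}
    - {"dx": 260, "dy": 383, "dz": -70, "wz": -0.052, "gripper": 0.6}
    - {"dx": 260, "dy": 383, "dz": -70, "wz": -0.052, "gripper": 0.6}
    - {"dx": 260, "dy": 383, "dz": -70, "wz": -0.052, "gripper": 0.6}
    - {"dx": 260, "dy": 383, "dz": -70, "wz": -0.052, "gripper": 0.6}
    - {"dx": 260, "dy": 383, "dz": -70, "wz": -0.052, "gripper": 0.6}
  grip_force: 25

```text
invalid input at $.increments[0]: expected keys dx, dy, dz, wx, wy, wz, gripper
```

```bash
cat >> h.py <<'E'
def st():
    s=sensors.get_obs(); print(round(float(s['clock']),2),'p',np.round(s['tool_pos'],4),'o',np.round(s['orientation'],4),'F',np.round(s['contact_force'],2),'T',np.round(s['torque'],2),'gap',np.round(s['finger_gap'],4),'ff',np.round(s['finger_force'],1)); return s
def marks(n,ts,fn=mark_of):
    for t in ts: print(n,t,[(np.round(x['location'],4).tolist(),round(x['confidence'],2)) for x in fn(n,t)[:2]])
E
python3 - <<'E'
from h import *
st(); 
for n in('wrist','top','side'):
    snap(n,n+'2.png'); marks(n,['lid_tab','case_hinge','case'])
s=sensors.get_obs(); Rm=R.from_quat(s['orientation']).as_matrix(); print(Rm)
E
```

```text
2.0 p [ 0.1726 -0.5485  0.3039] o [ 0.9884  0.1518  0.     -0.    ] F [ 0.23 -0.01 -0.02] T [-0.01 -0.01  0.02] gap 0.0854 ff 0.0
wrist lid_tab []
wrist case_hinge []
wrist case []
top lid_tab [([0.4357, -0.168, 0.0887], 0.91)]
top case_hinge [([0.6422, -0.1111, 0.0823], 0.93)]
top case [([0.5521, -0.1343, 0.0025], 0.6)]
side lid_tab [([0.431, -0.1677, 0.0884], 0.88)]
side case_hinge []
side case [([0.5491, -0.1326, 0.0018], 0.88)]
[[ 9.53897439e-01  3.00132763e-01  2.41102907e-06]
 [ 3.00132763e-01 -9.53897439e-01 -1.14976185e-05]
 [-1.15093756e-06  1.16911777e-05 -1.00000000e+00]]
```

View pics/wrist2.png

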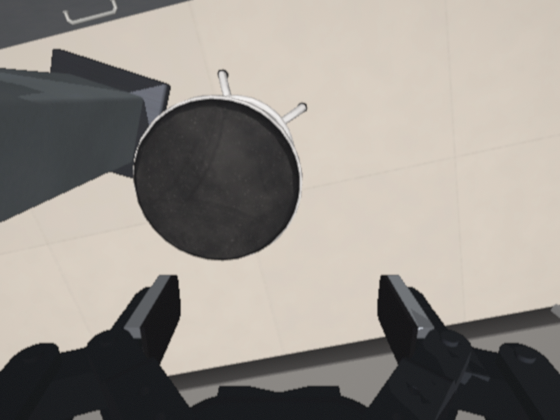

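The move was refused because every row needs all seven keys. The wrist picture shows the stool's black seat at (217,178), the pads at about (160,310) and (395,310), and no case in view. I'll resend it.

>>> apply_moves:
  increments:
    - {"dx": 260, "dy": 383, "dz": -70, "wx": 0, "wy": 0, "wz": -0.052, "gripper": 0.6}
    - {"dx": 260, "dy": 383, "dz": -70, "wx": 0, "wy": 0, "wz": -0.052, "gripper": 0.6}
    - {"dx": 260, "dy": 383, "dz": -70, "wx": 0, "wy": 0, "wz": -0.052, "gripper": 0.6}
    - {"dx": 260, "dy": 383, "dz": -70, "wx": 0, "wy": 0, "wz": -0.052, "gripper": 0.6}
    - {"dx": 260, "dy": 383, "dz": -70, "wx": 0, "wy": 0, "wz": -0.052, "gripper": 0.6}
    - {"dx": 260, "dy": 383, "dz": -70, "wx": 0, "wy": 0, "wz": -0.052, "gripper": 0.6}
    - {"dx": 260, "dy": 383, "dz": -70, "wx": 0, "wy": 0, "wz": -0.052, "gripper": 0.6}
    - {"dx": 260, "dy": 383, "dz": -70, "wx": 0, "wy": 0, "wz": -0.052, "gripper": 0.6}
    - {"dx": 260, "dy": 383, "dz": -70, "wx": 0, "wy": 0, "wz": -0.052, "gripper": 0.6}
    - {"dx": 260, "dy": 383, "dz": -70, "wx": 0, "wy": 0, "wz": -0.052, "gripper": 0.6}
    - {"dx": 260, "dy": 383, "dz": -70, "wx": 0, "wy": 0, "wz": -0.052, "gripper": 0.6}
  grip_force: 25

```text
clock: 3.98
tool_pos: [0.4322, -0.1666, 0.2342]
orientation: [0.992, 0.125, 0.0, 0.0]
contact_force: [0.3, -0.2, -0.1]
finger_gap: 0.0513
finger_force: 0.0
```

Run:
```python
from h import *
s=st(); c=snap('wrist','wrist3.png'); marks('wrist',['lid_tab','case'])
print(np.round(c['tool_from_camera'],4),c['vfov'],c['cx'],c['cy'])
```

```text
3.98 p [ 0.4322 -0.1666  0.2342] o [9.921e-01 1.252e-01 1.000e-04 3.000e-04] F [ 0.27 -0.24 -0.06] T [-0.01  0.02  0.  ] gap 0.0513 ff 0.0
wrist lid_tab [([0.4318, -0.1675, 0.0883], 0.91)]
wrist case [([0.5549, -0.1277, -0.0005], 0.67)]
[[ 5.000e-04 -9.484e-01 -3.171e-01  8.320e-02]
 [ 1.000e+00  7.000e-04 -5.000e-04  2.000e-04]
 [ 7.000e-04 -3.171e-01  9.484e-01 -6.970e-02]
 [ 0.000e+00  0.000e+00  0.000e+00  1.000e+00]] 62.6703643919649 278.5242657606715 208.091935490909
```

View pics/wrist3.png

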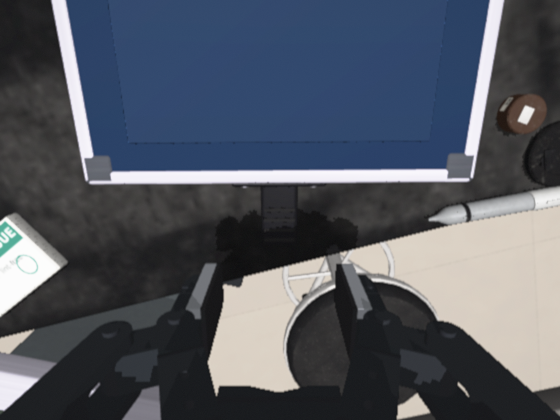

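The wrist view shows the tab at (279,212), centred between the pads. The case's front edge runs from (88,183) to (473,180), almost parallel to the image row. From these points I'll get the exact case pose.

```bash
cat >> h.py <<'E'
def wray(c,s,u,v,z):
    M=np.array(c['tool_from_camera']); Rt=R.from_quat(s['orientation']).as_matrix()
    o=Rt@M[:3,3]+s['tool_pos']; d=Rt@M[:3,:3]@np.linalg.inv(K(c))@[u,v,1]; return o+d*(z-o[2])/d[2]
E
python3 - <<'E'
from h import *
s=sensors.get_obs(); c=dict(tool_from_camera=np.array([[5e-4,-.9484,-.3171,.0832],[1,7e-4,-5e-4,2e-4],[7e-4,-.3171,.9484,-.0697],[0,0,0,1]]),vfov=62.67,cx=278.5,cy=208.1)
a,b=wray(c,s,88,184,.096),wray(c,s,474,181,.096)
m=(a+b)/2; d=a-b; yaw=np.arctan2(-d[0],d[1]); print(a,b,np.linalg.norm(d),yaw)
print('C',m[:2]+.095*np.array([np.cos(yaw),np.sin(yaw)]),'tab',m[:2]-.03*np.array([np.cos(yaw),np.sin(yaw)]))
print(wray(c,s,279,242,.087))
E
```

```text
[ 0.43140468 -0.04466922  0.096     ] [ 0.49280979 -0.27590909  0.096     ] 0.23925397476765972 0.25955696389616645
C [ 0.55392509 -0.13590718] tab [ 0.43311212 -0.16798873]
[ 0.41901875 -0.17031122  0.087     ]
```

>>> apply_moves:
  increments:
    - {"dx": 0, "dy": 0, "dz": -50, "wx": 0, "wy": 0, "wz": 0, "gripper": 0.6}
    - {"dx": 0, "dy": 0, "dz": -85, "wx": 0, "wy": 0, "wz": 0, "gripper": 0.6}
    - {"dx": 0, "dy": 0, "dz": -93, "wx": 0, "wy": 0, "wz": 0, "gripper": 0.6}
    - {"dx": 0, "dy": 0, "dz": -93, "wx": 0, "wy": 0, "wz": 0, "gripper": 0.6}
    - {"dx": 0, "dy": 0, "dz": -93, "wx": 0, "wy": 0, "wz": 0, "gripper": 0.2}
    - {"dx": 0, "dy": 0, "dz": -93, "wx": 0, "wy": 0, "wz": 0, "gripper": 0.2}
    - {"dx": 0, "dy": 0, "dz": -93, "wx": 0, "wy": 0, "wz": 0, "gripper": 0.2}
    - {"dx": 0, "dy": 0, "dz": -93, "wx": 0, "wy": 0, "wz": 0, "gripper": 0.2}
  grip_force: 20

```text
clock: 5.12
tool_pos: [0.4337, -0.1664, 0.1426]
orientation: [0.992, 0.126, 0.001, 0.001]
contact_force: [-0.9, -1.4, 5.8]
finger_gap: 0.023
finger_force: 23.5
```

>>> apply_moves:
  increments:
    - {"dx": 1.7, "dy": 0.5, "dz": 21.9, "wx": 0, "wy": 0, "wz": 0, "gripper": 0.2}
    - {"dx": 5.6, "dy": 1.5, "dz": 43.6, "wx": 0, "wy": 0, "wz": 0, "gripper": 0.2}
    - {"dx": 11.5, "dy": 3.0, "dz": 64.7, "wx": 0, "wy": 0, "wz": 0, "gripper": 0.2}
    - {"dx": 19.4, "dy": 5.1, "dz": 85.1, "wx": 0, "wy": 0, "wz": 0, "gripper": 0.2}
    - {"dx": 29.3, "dy": 7.7, "dz": 104.6, "wx": 0, "wy": 0, "wz": 0, "gripper": 0.2}
    - {"dx": 41.0, "dy": 10.8, "dz": 123.0, "wx": 0, "wy": 0, "wz": 0, "gripper": 0.2}
    - {"dx": 54.3, "dy": 14.3, "dz": 140.1, "wx": 0, "wy": 0, "wz": 0, "gripper": 0.2}
    - {"dx": 69.3, "dy": 18.2, "dz": 155.7, "wx": 0, "wy": 0, "wz": 0, "gripper": 0.2}
    - {"dx": 85.8, "dy": 22.5, "dz": 169.7, "wx": 0, "wy": 0, "wz": 0, "gripper": 0.2}
    - {"dx": 103.5, "dy": 27.2, "dz": 181.9, "wx": 0, "wy": 0, "wz": 0, "gripper": 0.2}
    - {"dx": 112.8, "dy": 29.6, "dz": 187.3, "wx": 0, "wy": 0, "wz": 0, "gripper": 0.2}
    - {"dx": 112.8, "dy": 29.6, "dz": 187.3, "wx": 0, "wy": 0, "wz": 0, "gripper": 0.2}
  grip_force: 20

```text
clock: 6.62
tool_pos: [0.546, -0.1368, 0.3287]
orientation: [0.992, 0.126, 0.001, 0.001]
contact_force: [2.2, -5.1, 0.4]
finger_gap: 0.0233
finger_force: 24.5
```

Run:
```python
from h import *
s=st(); snap('side','side4.png'); marks('side',['lid_tab','elbow','stay_foot'])
```

```text
6.62 p [ 0.546  -0.1368  0.3287] o [9.920e-01 1.262e-01 6.000e-04 1.300e-03] F [ 2.2  -5.14  0.45] T [-0.71 -0.04  0.14] gap 0.0233 ff 24.5
side lid_tab [([0.5418, -0.1381, 0.2753], 0.7)]
side elbow [([0.6064, -0.2298, 0.0966], 0.67)]
side stay_foot []
```

Run:
```python
from h import *
for i in range(3):
    snap('side','side5.png'); marks('side',['elbow','stay_foot'])
    snap('top','top5.png'); marks('top',['elbow','stay_foot'])
c=snap('side'); im=c['img'][:,:,::-1]
p=proj(c,[.6064,-.2298,.0966])[0].astype(int); print(p)
x0,y0=p[0]-65,p[1]-50; print(x0,y0)
cv2.imwrite('pics/c5.png',cv2.resize(im[y0:y0+100,x0:x0+130],None,fx=6,fy=6,interpolation=cv2.INTER_CUBIC))
```

```text
side elbow [([0.6059, -0.2267, 0.097], 0.77)]
side stay_foot []
top elbow []
top stay_foot []
side elbow [([0.6042, -0.2312, 0.0967], 0.56)]
side stay_foot []
top elbow [([0.4273, 0.1266, -0.0004], 0.49)]
top stay_foot []
side elbow [([0.607, -0.2291, 0.0985], 0.48)]
side stay_foot []
top elbow [([0.5551, -0.1376, -0.0003], 0.39)]
top stay_foot []
[353 248]
288 198
```

View pics/c5.png

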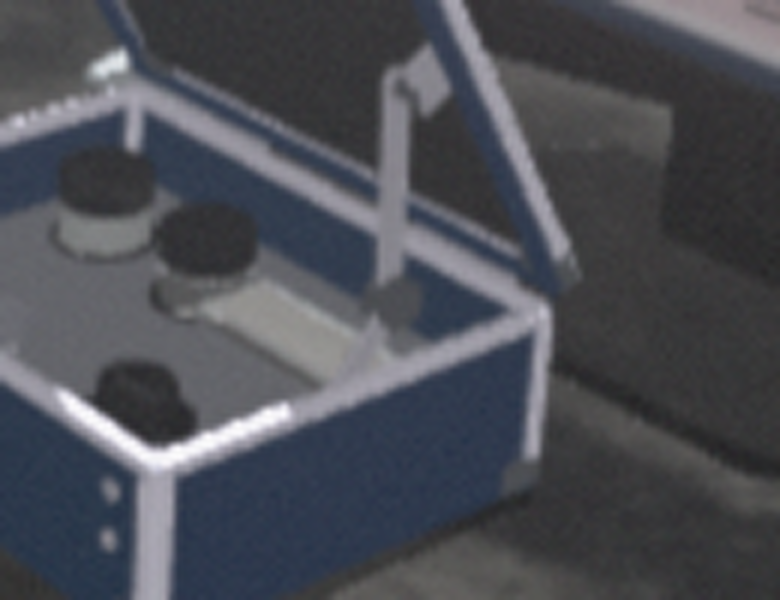

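The crop shows the lid open. The knuckle boss is at side-image pixel (353.2,248.2), and the stay's lid pin is at about (355,212). I'll cast these rays onto the stay's plane and solve for the foot height.

Run:
```python
from h import *
c=snap('side'); C=np.array([.553,-.135,0]); 
for yaw in (.252,.258):
  Rz=R.from_euler('z',yaw).as_matrix()
  Rm=cv2.Rodrigues(np.array(c['rvec'],float))[0]; o=-Rm.T@np.array(c['tvec'],float).ravel()
  def onp(u,v,y):
    d=Rz.T@Rm.T@np.linalg.inv(K(c))@[u,v,1]; oc=Rz.T@(o-C); return oc+d*(y-oc[1])/d[1]
  E=onp(353.2,248.2,-.104); print(E,onp(355.2,212.2,-.104),'cam',Rz.T@(o-C))
E=np.array([.6059-.553,-.2292+.135]);print('net',E[0]*.967+E[1]*.254, -E[0]*.254+E[1]*.967)
# calibration check: known front right rim corner & rear right corner
from scipy.optimize import brentq
A=lambda th:np.array([95-125*np.cos(th)-10*np.sin(th),80+125*np.sin(th)-10*np.cos(th)])
for th in (1.03,1.045,1.06):
  for f in (32,36,40,44,48,52):
    F=np.array([-30,f]);a=A(th);m=(a+F)/2;d=a-F;L=np.hypot(*d)
    if L<171:
        h=np.sqrt(85.5**2-L*L/4);n=np.array([d[1],-d[0]])/L
        print(th,f,np.round(a,1),np.round(m+h*n,1),'taut',round(brentq(lambda t:np.hypot(*(A(t)-F))-171,1,1.5),3))
    else: print(th,f,'over')
```

```text
[ 0.02891586 -0.104       0.09571052] [ 0.02639896 -0.104       0.18103855] cam [-0.6626323  -0.77924465  0.61966618]
[ 0.02846923 -0.104       0.09557652] [ 0.02593613 -0.104       0.18093625] cam [-0.66729581 -0.77525486  0.61966618]
net 0.02722749999999995 -0.10452799999999995
1.03 32 [ 22.1 182. ] [26.  96.6] taut 1.152
1.03 36 [ 22.1 182. ] [30.  96.9] taut 1.19
1.03 40 [ 22.1 182. ] [33.5 97.3] taut 1.228
1.03 44 [ 22.1 182. ] [36.5 97.7] taut 1.266
1.03 48 [ 22.1 182. ] [39.2 98.2] taut 1.303
1.03 52 [ 22.1 182. ] [41.6 98.8] taut 1.34
1.045 32 [ 23.6 183.1] [24.8 97.6] taut 1.152
1.045 36 [ 23.6 183.1] [29.1 97.8] taut 1.19
1.045 40 [ 23.6 183.1] [32.7 98.1] taut 1.228
1.045 44 [ 23.6 183.1] [35.9 98.5] taut 1.266
1.045 48 [ 23.6 183.1] [38.7 98.9] taut 1.303
1.045 52 [ 23.6 183.1] [41.1 99.4] taut 1.34
1.06 32 [ 25.2 184.2] [23.5 98.7] taut 1.152
1.06 36 [ 25.2 184.2] [28.1 98.7] taut 1.19
1.06 40 [ 25.2 184.2] [32.  98.9] taut 1.228
1.06 44 [ 25.2 184.2] [35.2 99.3] taut 1.266
1.06 48 [ 25.2 184.2] [38.1 99.6] taut 1.303
1.06 52 [ 25.2 184.2] [ 40.7 100.1] taut 1.34
```

>>> apply_moves:
  increments:
    - {"dx": 5.3, "dy": 0.6, "dz": 2.9, "wx": 0, "wy": 0, "wz": 0, "gripper": 0.2}
    - {"dx": 10.5, "dy": 1.8, "dz": 5.4, "wx": 0, "wy": 0, "wz": 0, "gripper": 0.2}
    - {"dx": 15.6, "dy": 3.1, "dz": 7.7, "wx": 0, "wy": 0, "wz": 0, "gripper": 0.2}
    - {"dx": 15.6, "dy": 3.1, "dz": 7.7, "wx": 0, "wy": 0, "wz": 0, "gripper": 0.2}
  grip_force: 20

```text
clock: 8.32
tool_pos: [0.5616, -0.1328, 0.3362]
orientation: [0.992, 0.126, 0.001, 0.0]
contact_force: [0.2, -2.4, -0.6]
finger_gap: 0.0235
finger_force: 24.6
```

>>> apply_moves:
  increments:
    - {"dx": 1.3, "dy": 0.3, "dz": 0.6, "wx": 0, "wy": 0, "wz": 0, "gripper": 0.2}
    - {"dx": 2.6, "dy": 0.6, "dz": 1.2, "wx": 0, "wy": 0, "wz": 0, "gripper": 0.2}
    - {"dx": 2.6, "dy": 0.6, "dz": 1.2, "wx": 0, "wy": 0, "wz": 0, "gripper": 0.2}
  grip_force: 20

```text
clock: 8.7
tool_pos: [0.5635, -0.1323, 0.337]
orientation: [0.992, 0.126, -0.0, 0.0]
contact_force: [-0.8, -4.6, -0.6]
finger_gap: 0.0235
finger_force: 24.6
```

>>> apply_moves:
  increments:
    - {"dx": 1.3, "dy": 0.0, "dz": 0.6, "wx": 0, "wy": 0, "wz": 0, "gripper": 0.2}
    - {"dx": 2.7, "dy": 0.0, "dz": 1.2, "wx": 0, "wy": 0, "wz": 0, "gripper": 0.2}
    - {"dx": 2.7, "dy": 0.0, "dz": 1.2, "wx": 0, "wy": 0, "wz": 0, "gripper": 0.2}
  grip_force: 20

```text
clock: 9.07
tool_pos: [0.5663, -0.1317, 0.3382]
orientation: [0.992, 0.126, -0.0, -0.001]
contact_force: [-0.9, -2.0, -0.7]
finger_gap: 0.0234
finger_force: 24.6
```

>>> apply_moves:
  increments:
    - {"dx": 1.3, "dy": 0.3, "dz": 0.6, "wx": 0, "wy": 0, "wz": 0, "gripper": 0.2}
    - {"dx": 2.7, "dy": 0.6, "dz": 1.1, "wx": 0, "wy": 0, "wz": 0, "gripper": 0.2}
    - {"dx": 2.7, "dy": 0.6, "dz": 1.1, "wx": 0, "wy": 0, "wz": 0, "gripper": 0.2}
  grip_force: 20

```text
clock: 9.45
tool_pos: [0.569, -0.131, 0.3393]
orientation: [0.992, 0.126, 0.0, -0.001]
contact_force: [-1.1, 0.9, -0.5]
finger_gap: 0.0237
finger_force: 24.6
```

```bash
cat >> h.py <<'E'
def stay():
    c=snap('side'); C=np.array([.553,-.135,0]); Rz=R.from_euler('z',.257).as_matrix()
    l=[np.round((Rz.T@(np.array(x['location'])-C))*1000,1).tolist()+[round(x['confidence'],2)] for x in mark_of('side','elbow')]
    print('elbow case mm',l)
    return c
E
python3 - <<'E'
from h import *
st(); stay(); stay()
for f in (33,34.5,36):
  F=np.array([-30,f]);A=lambda th:np.array([95-125*np.cos(th)-10*np.sin(th),80+125*np.sin(th)-10*np.cos(th)])
  for th in (1.14,1.15,1.16,1.17,1.18,1.19):
    a=A(th);d=a-F;L=np.hypot(*d)
    if L<171: print(f,th,np.round((a+F)/2+np.sqrt(85.5**2-L*L/4)*np.array([d[1],-d[0]])/L,1))
E
```

```text
9.45 p [ 0.569  -0.131   0.3393] o [ 9.920e-01  1.263e-01  0.000e+00 -6.000e-04] F [-1.14  0.86 -0.54] T [-0.09  0.41  0.06] gap 0.0237 ff 24.6
elbow case mm [[11.0, -104.8, 109.6, 0.47]]
elbow case mm [[10.4, -102.5, 109.7, 0.58], [-0.1, 2.3, 1.9, 0.16]]
33 1.14 [ 14.3 106.1]
33 1.15 [ 11.5 107.7]
33 1.16 [  6.4 110.4]
34.5 1.14 [ 17.8 105.4]
34.5 1.15 [ 15.9 106.6]
34.5 1.16 [ 13.5 108.1]
34.5 1.17 [ 10.  110.1]
36 1.14 [ 20.6 104.9]
36 1.15 [ 19.2 106. ]
36 1.16 [ 17.5 107.1]
36 1.17 [ 15.3 108.5]
36 1.18 [ 12.5 110.2]
36 1.19 [  5.7 113.7]
```

>>> apply_moves:
  increments:
    - {"dx": 0.7, "dy": 0.2, "dz": 0.3, "wx": 0, "wy": 0, "wz": 0, "gripper": 0.2}
    - {"dx": 1.4, "dy": 0.3, "dz": 0.6, "wx": 0, "wy": 0, "wz": 0, "gripper": 0.2}
    - {"dx": 1.4, "dy": 0.3, "dz": 0.6, "wx": 0, "wy": 0, "wz": 0, "gripper": 0.2}
  grip_force: 20

```text
clock: 10.02
tool_pos: [0.5702, -0.1307, 0.3398]
orientation: [0.992, 0.126, -0.0, -0.001]
contact_force: [-2.1, 3.8, -2.2]
finger_gap: 0.0235
finger_force: 24.6
```

Run:
```python
from h import *
st(); stay()
```

```text
10.03 p [ 0.5702 -0.1307  0.3398] o [ 9.920e-01  1.262e-01 -2.000e-04 -7.000e-04] F [-2.12  3.81 -2.17] T [ 0.41  0.61 -0.03] gap 0.0235 ff 24.6
elbow case mm [[8.1, -102.7, 112.0, 0.79]]
```

>>> apply_moves:
  increments:
    - {"dx": 0.5, "dy": 0.4, "dz": 0.2, "wx": 0, "wy": 0, "wz": 0, "gripper": 0.2}
    - {"dx": 0.9, "dy": 0.6, "dz": 0.4, "wx": 0, "wy": 0, "wz": 0, "gripper": 0.2}
    - {"dx": 0.9, "dy": 0.6, "dz": 0.4, "wx": 0, "wy": 0, "wz": 0, "gripper": 0.2}
  grip_force: 20

```text
clock: 10.5
tool_pos: [0.5708, -0.1306, 0.3399]
orientation: [0.992, 0.126, -0.001, -0.0]
contact_force: [-3.9, 2.9, -2.4]
finger_gap: 0.0235
finger_force: 24.5
```

Run:
```python
from h import *
st(); stay()
```

```text
10.5 p [ 0.5708 -0.1306  0.3399] o [ 9.920e-01  1.261e-01 -7.000e-04 -4.000e-04] F [-3.93  2.88 -2.39] T [0.45 0.82 0.02] gap 0.0235 ff 24.5
elbow case mm [[0.3, -105.5, 113.1, 0.59]]
```

>>> apply_moves:
  increments:
    - {"dx": -0.8, "dy": -0.2, "dz": -0.3, "wx": 0, "wy": 0, "wz": 0, "gripper": 0.2}
    - {"dx": -1.6, "dy": -0.4, "dz": -0.7, "wx": 0, "wy": 0, "wz": 0, "gripper": 0.2}
    - {"dx": -1.6, "dy": -0.4, "dz": -0.7, "wx": 0, "wy": 0, "wz": 0, "gripper": 0.2}
  grip_force: 20

```text
clock: 10.98
tool_pos: [0.5701, -0.1307, 0.3398]
orientation: [0.992, 0.126, 0.001, -0.0]
contact_force: [-0.2, 4.3, -3.3]
finger_gap: 0.0238
finger_force: 24.4
```

Run:
```python
from h import *
st(); stay();stay()
```

```text
10.97 p [ 0.5701 -0.1307  0.3398] o [ 9.920e-01  1.262e-01  8.000e-04 -3.000e-04] F [-0.23  4.27 -3.28] T [0.81 0.19 0.07] gap 0.0238 ff 24.4
elbow case mm [[0.2, -106.4, 111.4, 0.72]]
elbow case mm [[-1.7, -105.0, 114.5, 0.66]]
```

The stay holds its place with the lid eased down, so it is locked. I'll release the tab and back off upward.

>>> apply_moves:
  increments:
    - {"dx": -0.8, "dy": -0.2, "dz": -0.3, "wx": 0, "wy": 0, "wz": 0, "gripper": 0.5}
    - {"dx": -0.8, "dy": -0.2, "dz": -0.3, "wx": 0, "wy": 0, "wz": 0, "gripper": 0.5}
    - {"dx": -0.8, "dy": -0.2, "dz": -0.3, "wx": 0, "wy": 0, "wz": 0, "gripper": 0.5}
    - {"dx": -3, "dy": 0, "dz": 20, "wx": 0, "wy": 0, "wz": 0, "gripper": 0.5}
    - {"dx": -10, "dy": 0, "dz": 60, "wx": 0, "wy": 0, "wz": 0, "gripper": 0.5}
    - {"dx": -30, "dy": 0, "dz": 80, "wx": 0, "wy": 0, "wz": 0, "gripper": 0.5}
  grip_force: 20

```text
clock: 11.92
tool_pos: [0.5404, -0.1317, 0.4225]
orientation: [0.992, 0.126, 0.002, 0.001]
contact_force: [-0.1, 0.6, -0.1]
finger_gap: 0.0428
finger_force: 0.0
```

Run:
```python
from h import *
s=st(); print(np.round(s['q'],3)); stay()
```

```text
11.93 p [ 0.5404 -0.1317  0.4225] o [0.992  0.1261 0.002  0.0014] F [-0.12  0.62 -0.06] T [-0.06 -0.    0.04] gap 0.0428 ff 0.0
[-0.395  0.098  1.423 -0.     1.615  0.923]
elbow case mm []
```

>>> apply_moves:
  increments:
    - {"dx": -50, "dy": 20, "dz": 0, "wx": 0, "wy": 0, "wz": 0.18, "gripper": 0.9}
    - {"dx": -80, "dy": 70, "dz": -20, "wx": 0, "wy": 0, "wz": 0.36, "gripper": 0.9}
    - {"dx": -100, "dy": 125, "dz": -40, "wx": 0, "wy": 0, "wz": 0.54, "gripper": 0.9}
    - {"dx": -110, "dy": 180, "dz": -60, "wx": 0, "wy": 0, "wz": 0.72, "gripper": 0.9}
    - {"dx": -119, "dy": 235, "dz": -80, "wx": 0, "wy": 0, "wz": 0.9, "gripper": 0.9}
    - {"dx": -119, "dy": 285, "dz": -110, "wx": 0, "wy": 0, "wz": 1.08, "gripper": 0.9}
    - {"dx": -119, "dy": 330, "dz": -150, "wx": 0, "wy": 0, "wz": 1.26, "gripper": 0.9}
    - {"dx": -119, "dy": 365, "dz": -190, "wx": 0, "wy": 0, "wz": 1.42, "gripper": 0.9}
    - {"dx": -119, "dy": 387, "dz": -212, "wx": 0, "wy": 0, "wz": 1.576, "gripper": 0.9}
    - {"dx": -119, "dy": 387, "dz": -212, "wx": 0, "wy": 0, "wz": 1.576, "gripper": 0.9}
    - {"dx": -119, "dy": 387, "dz": -212, "wx": 0, "wy": 0, "wz": 1.576, "gripper": 0.9}
  grip_force: 25

```text
clock: 13.4
tool_pos: [0.421, 0.2556, 0.2078]
orientation: [0.611, 0.792, 0.0, 0.0]
contact_force: [0.3, 0.8, 1.3]
finger_gap: 0.0768
finger_force: 0.0
```

Run:
```python
from h import *
s=st(); print(np.round(s['q'],3)); c=snap('wrist','w6.png'); marks('wrist',['eyepiece','mount_green','eyepiece']); marks('wrist',['eyepiece'],boxes_of)
stay(); marks('side',['lid_tab'])
c=snap('top','t6.png'); marks('top',['nest','eyepiece','lid_tab'])
```

```text
13.4 p [0.421  0.2556 0.2078] o [6.109e-01 7.917e-01 0.000e+00 3.000e-04] F [0.32 0.75 1.35] T [-0.    0.   -0.01] gap 0.0768 ff 0.0
[ 3.700e-01  1.370e-01  1.836e+00 -1.000e-03  1.168e+00  1.140e-01]
wrist eyepiece [([0.4228, 0.2568, -0.0005], 0.64)]
wrist mount_green [([0.4511, 0.3206, 0.0024], 0.67)]
wrist eyepiece [([0.4228, 0.2568, -0.0005], 0.64)]
wrist eyepiece [([0.4207, 0.2609, 0.0354], 0.8)]
elbow case mm [[-2.5, -105.5, 111.3, 0.71]]
side lid_tab [([0.5645, -0.1305, 0.2889], 0.9)]
top nest [([0.4984, -0.1078, 0.019], 0.77)]
top eyepiece [([0.4256, 0.2566, 0.0005], 0.75)]
top lid_tab [([0.5674, -0.1355, 0.2833], 0.67)]
```

View pics/w6.png

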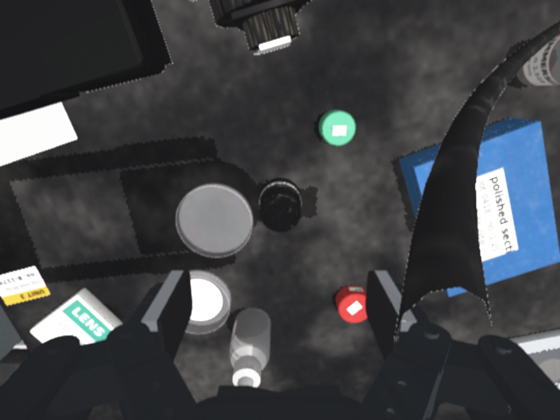

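The wrist view shows the eyepiece at about (281,205) with its top face near (284,211). A grey disc sits close beside it at (215,218), and the green mount is at (337,128). I'll check the disc's height before bringing a finger down over it.

Run:
```python
from h import *
s=sensors.get_obs(); c=dict(tool_from_camera=np.array([[5e-4,-.9484,-.3171,.0832],[1,7e-4,-5e-4,2e-4],[7e-4,-.3171,.9484,-.0697],[0,0,0,1]]),vfov=62.67,cx=278.5,cy=208.1)
t=snap('top')
for z in (0,.01,.02,.03): print(z,'wrist',wray(c,s,215,218,z)[:2],'top',ray(t,259*.7,400*.7,z)[:2])
print(wray(c,s,284,211,.041))
im=c0=cv2.imread('pics/w6.png'); cv2.imwrite('pics/w6c.png',cv2.resize(im[150:280,160:340],None,fx=4,fy=4,interpolation=cv2.INTER_CUBIC))
```

```text
0 wrist [0.37289476 0.22404924] top [0.37314261 0.22078362]
0.01 wrist [0.37385857 0.22809555] top [0.37403698 0.21902762]
0.02 wrist [0.37482238 0.23214187] top [0.37493135 0.21727163]
0.03 wrist [0.37578619 0.23618818] top [0.37582572 0.21551563]
[0.42413601 0.25873187 0.041     ]
```

View pics/w6c.png

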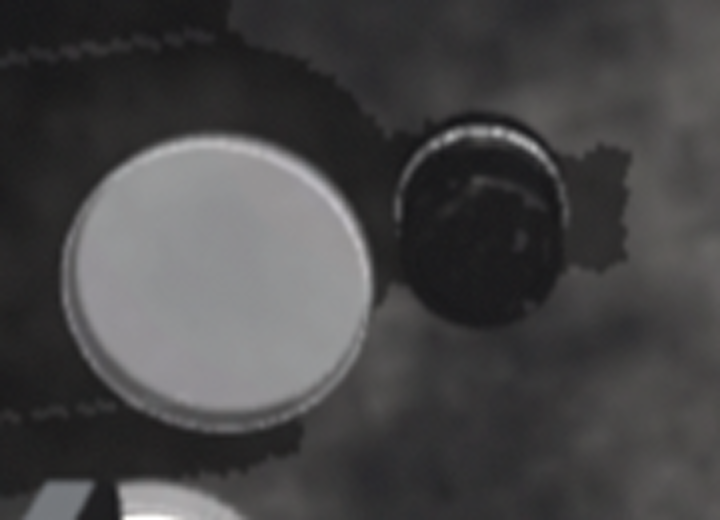

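The disc is lower than about 10 mm, so fingertips at about 25 mm will clear it. I'll descend and grip.

>>> apply_moves:
  increments:
    - {"dx": 1, "dy": 2, "dz": -50, "wx": 0, "wy": 0, "wz": 0, "gripper": 0.6}
    - {"dx": 1, "dy": 2, "dz": -90, "wx": 0, "wy": 0, "wz": 0, "gripper": 0.6}
    - {"dx": 1, "dy": 2, "dz": -110, "wx": 0, "wy": 0, "wz": 0, "gripper": 0.6}
    - {"dx": 1, "dy": 2, "dz": -110, "wx": 0, "wy": 0, "wz": 0, "gripper": 0.6}
    - {"dx": 1, "dy": 2, "dz": -110, "wx": 0, "wy": 0, "wz": 0, "gripper": 0.25}
    - {"dx": 1, "dy": 2, "dz": -110, "wx": 0, "wy": 0, "wz": 0, "gripper": 0.25}
    - {"dx": 1, "dy": 2, "dz": -110, "wx": 0, "wy": 0, "wz": 0, "gripper": 0.25}
    - {"dx": 1, "dy": 2, "dz": -110, "wx": 0, "wy": 0, "wz": 0, "gripper": 0.25}
  grip_force: 30

```text
clock: 15.05
tool_pos: [0.4226, 0.2583, 0.0989]
orientation: [0.61, 0.792, 0.001, 0.001]
contact_force: [-0.4, 1.3, 5.3]
finger_gap: 0.0286
finger_force: 30.1
```

>>> apply_moves:
  increments:
    - {"dx": 0, "dy": 0, "dz": 30, "wx": 0, "wy": 0, "wz": 0, "gripper": 0.25}
    - {"dx": 0, "dy": 0, "dz": 80, "wx": 0, "wy": 0, "wz": 0, "gripper": 0.25}
    - {"dx": 0, "dy": 0, "dz": 125, "wx": 0, "wy": 0, "wz": 0, "gripper": 0.25}
    - {"dx": 0, "dy": -30, "dz": 150, "wx": 0, "wy": 0, "wz": 0, "gripper": 0.25}
    - {"dx": 0, "dy": -80, "dz": 155, "wx": 0, "wy": 0, "wz": 0, "gripper": 0.25}
    - {"dx": 0, "dy": -130, "dz": 155, "wx": 0, "wy": 0, "wz": 0, "gripper": 0.25}
    - {"dx": 10, "dy": -180, "dz": 155, "wx": 0, "wy": 0, "wz": 0, "gripper": 0.25}
    - {"dx": 20, "dy": -230, "dz": 145, "wx": 0, "wy": 0, "wz": 0, "gripper": 0.25}
    - {"dx": 30, "dy": -280, "dz": 130, "wx": 0, "wy": 0, "wz": 0, "gripper": 0.25}
    - {"dx": 40, "dy": -325, "dz": 115, "wx": 0, "wy": 0, "wz": 0, "gripper": 0.25}
    - {"dx": 46, "dy": -357, "dz": 105, "wx": 0, "wy": 0, "wz": 0, "gripper": 0.25}
    - {"dx": 46, "dy": -369, "dz": 101, "wx": 0, "wy": 0, "wz": 0, "gripper": 0.25}
    - {"dx": 46, "dy": -369, "dz": 101, "wx": 0, "wy": 0, "wz": 0, "gripper": 0.25}
  grip_force: 30

```text
clock: 16.68
tool_pos: [0.4671, -0.1111, 0.1982]
orientation: [0.611, 0.792, -0.0, -0.001]
contact_force: [0.3, 1.2, -1.2]
finger_gap: 0.0285
finger_force: 30.1
```

Run:
```python
from h import *
s=st(); c=snap('wrist','w7.png'); marks('wrist',['eyepiece','nest']); 
c=snap('top','t7.png'); marks('top',['nest','eyepiece','case'])
im=cv2.imread('pics/w7.png'); cv2.imwrite('pics/w7b.png',cv2.resize(im,(800,600),interpolation=cv2.INTER_CUBIC))
```

```text
16.68 p [ 0.4671 -0.1111  0.1982] o [ 0.6108  0.7918 -0.     -0.0009] F [ 0.35  1.18 -1.21] T [-0.01 -0.01  0.02] gap 0.0285 ff 30.1
wrist eyepiece [([0.467, -0.1145, 0.099], 0.82)]
wrist nest [([0.5032, -0.0995, 0.0153], 0.81)]
top nest [([0.5558, -0.1332, 0.0019], 0.57), ([0.5004, -0.1046, 0.0188], 0.55)]
top eyepiece []
top case [([0.5547, -0.1369, 0.0009], 0.83)]
```

View pics/w7b.png

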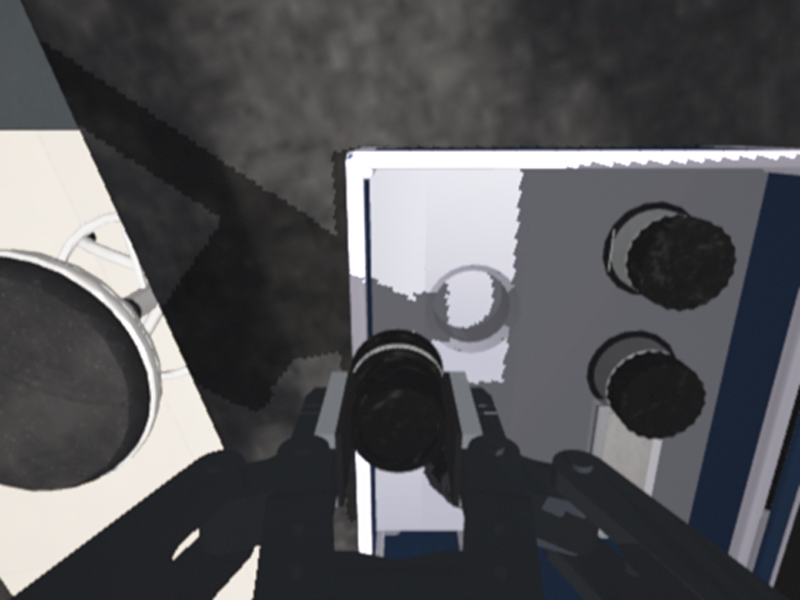

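The wrist view, in its 800-wide scale, shows the nest mouth centred at about (471,308). The eyepiece is held at x≈398 between the pads, with its cup's far edge at y≈330 and its top's near edge at y≈470.

Run:
```python
from h import *
s=sensors.get_obs(); c=dict(tool_from_camera=np.array([[5e-4,-.9484,-.3171,.0832],[1,7e-4,-5e-4,2e-4],[7e-4,-.3171,.9484,-.0697],[0,0,0,1]]),vfov=62.67,cx=278.5,cy=208.1)
print('nest',wray(c,s,330,215.6,.042))
M=np.linalg.inv(c['tool_from_camera']); a=np.linspace(0,6.28,90)
def pt(P): q=(M[:3,:3]@P.T).T+M[:3,3]; q=q@K(c).T; return q[:,:2]/q[:,2:]
for ox in (-.006,-.004,-.002,0,.002,.004):
    f=lambda r,z: pt(np.c_[ox+r*np.cos(a),r*np.sin(a),0*a+z])
    b,bt,t=f(.0175,.0983),f(.0175,.0783),f(.015,.0573)
    print(ox,'cup bottom ymin',b[:,1].min()/.7,'cup top ymin',bt[:,1].min()/.7,'top ymax',t[:,1].max()/.7,'cup x',b[:,0].min()/.7,b[:,0].max()/.7)
C=[.553,-.135]
for C,y in (((.553,-.135),.257),((.554,-.136),.2595)): print(C[0]-.04*np.cos(y)-.045*np.sin(y),C[1]-.04*np.sin(y)+.045*np.cos(y))
```

```text
nest [ 0.50221556 -0.09924259  0.042     ]
-0.006 cup bottom ymin 337.1429696922663 cup top ymin 360.9378719827933 top ymax 485.22570672206973 cup x 351.54697289750544 443.5009929402777
-0.004 cup bottom ymin 332.13097475522574 cup top ymin 355.43360684493825 top ymax 479.89095502946225 cup x 351.3925003056182 443.65856315044323
-0.002 cup bottom ymin 327.0838179976823 cup top ymin 349.88620029244953 top ymax 474.51174991618393 cup x 351.23697584990884 443.8172065210193
0 cup bottom ymin 322.001128098712 cup top ymin 344.2951431281574 top ymax 469.08753342534544 cup x 351.0803887498494 443.9769340528973
0.002 cup bottom ymin 316.8825284905523 cup top ymin 338.6599181098501 top ymax 463.6177382232354 cup x 350.92272807708804 444.13775689784336
0.004 cup bottom ymin 311.72763726560015 cup top ymin 332.9799997907588 top ymax 458.1017874015103 cup x 350.7639827529059 444.29968636109356
0.5028756148797126 -0.10164515003311961
0.5037923844802789 -0.10277056509923999
```

>>> apply_moves:
  increments:
    - {"dx": 18, "dy": 6, "dz": 0, "wx": 0, "wy": 0, "wz": 0, "gripper": 0.25}
    - {"dx": 35, "dy": 12.6, "dz": 0, "wx": 0, "wy": 0, "wz": 0, "gripper": 0.25}
    - {"dx": 35, "dy": 12.6, "dz": -20, "wx": 0, "wy": 0, "wz": 0, "gripper": 0.25}
    - {"dx": 35, "dy": 12.6, "dz": -42, "wx": 0, "wy": 0, "wz": 0, "gripper": 0.25}
    - {"dx": 35, "dy": 12.6, "dz": -48, "wx": 0, "wy": 0, "wz": 0, "gripper": 0.25}
    - {"dx": 35, "dy": 12.6, "dz": -48, "wx": 0, "wy": 0, "wz": 0, "gripper": 0.25}
  grip_force: 30

```text
clock: 17.77
tool_pos: [0.5028, -0.0982, 0.1505]
orientation: [0.61, 0.792, -0.0, -0.0]
contact_force: [-0.1, -0.0, -0.8]
finger_gap: 0.0286
finger_force: 30.1
```

Run:
```python
from h import *
s=st(); c=snap('wrist','w8.png'); marks('wrist',['eyepiece','nest']); 
im=cv2.imread('pics/w8.png'); cv2.imwrite('pics/w8b.png',cv2.resize(im,(800,600),interpolation=cv2.INTER_CUBIC))
```

```text
17.77 p [ 0.5028 -0.0982  0.1505] o [ 6.101e-01  7.923e-01 -1.000e-04 -3.000e-04] F [-0.14 -0.   -0.76] T [0.06 0.02 0.01] gap 0.0286 ff 30.1
wrist eyepiece [([0.5027, -0.1017, 0.0523], 0.83)]
wrist nest [([0.5017, -0.0998, 0.0201], 0.8)]
```

View pics/w8b.png

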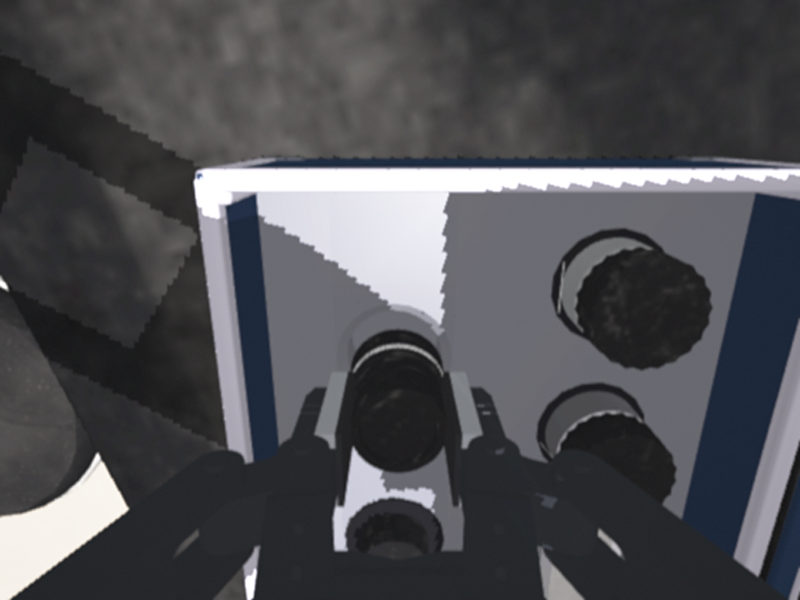

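The nest mouth's arc spans x≈342–452 with its top at y≈303, and it lines up sideways with the eyepiece at x≈398. I'll compare the offset along the tool's x.

Run:
```python
from h import *
c=dict(tool_from_camera=np.array([[5e-4,-.9484,-.3171,.0832],[1,7e-4,-5e-4,2e-4],[7e-4,-.3171,.9484,-.0697],[0,0,0,1]]),vfov=62.67,cx=278.5,cy=208.1)
M=np.linalg.inv(c['tool_from_camera']); a=np.linspace(0,6.28,90)
def pt(P): q=(M[:3,:3]@P.T).T+M[:3,3]; q=q@K(c).T; return q[:,:2]/q[:,2:]
for ox in (-.006,-.004,-.002,0,.002,.004):
    b=pt(np.c_[ox+.023*np.cos(a),.023*np.sin(a),0*a+.1505-.042])/.7
    print(ox,b[:,1].min(),b[:,0].min(),b[:,0].max())
```

```text
-0.006 313.5638232780826 340.0892307994781 455.0316158603057
-0.004 308.68273757776734 339.90537292219585 455.21867031263815
-0.002 303.7688472278738 339.72032474867666 455.40693604313805
0 298.8218204046374 339.5340746824126 455.5964248555397
0.002 293.8413207938931 339.3466109757656 455.7871487074441
0.004 288.8270075148591 339.1579217274977 455.97911971283577
```

>>> apply_moves:
  increments:
    - {"dx": 0, "dy": 0.5, "dz": -8, "wx": 0, "wy": 0, "wz": 0, "gripper": 0.25}
    - {"dx": 0, "dy": 0.5, "dz": -16, "wx": 0, "wy": 0, "wz": 0, "gripper": 0.25}
    - {"dx": 0, "dy": 0.5, "dz": -23, "wx": 0, "wy": 0, "wz": 0, "gripper": 0.25}
    - {"dx": 0, "dy": 0.5, "dz": -28, "wx": 0, "wy": 0, "wz": 0, "gripper": 0.25}
    - {"dx": 0, "dy": 0.5, "dz": -31, "wx": 0, "wy": 0, "wz": 0, "gripper": 0.25}
    - {"dx": 0, "dy": 0.5, "dz": -31, "wx": 0, "wy": 0, "wz": 0, "gripper": 0.25}
  grip_force: 30

```text
clock: 18.68
tool_pos: [0.5025, -0.098, 0.1194]
orientation: [0.61, 0.792, -0.0, -0.0]
contact_force: [-0.3, -0.0, -0.4]
finger_gap: 0.0286
finger_force: 30.1
```

>>> apply_moves:
  increments:
    - {"dx": 0, "dy": 0, "dz": -1.5, "wx": 0, "wy": 0, "wz": 0, "gripper": 0.25}
    - {"dx": 0, "dy": 0, "dz": -3, "wx": 0, "wy": 0, "wz": 0, "gripper": 0.25}
    - {"dx": 0, "dy": 0, "dz": -3, "wx": 0, "wy": 0, "wz": 0, "gripper": 0.25}
  grip_force: 30

```text
clock: 19.05
tool_pos: [0.5029, -0.0981, 0.117]
orientation: [0.61, 0.792, 0.0, 0.0]
contact_force: [-0.1, 0.6, 1.6]
finger_gap: 0.0282
finger_force: 30.2
```

>>> apply_moves:
  increments:
    - {"dx": 0, "dy": 0, "dz": 0, "wx": 0, "wy": 0, "wz": 0, "gripper": 0.5}
    - {"dx": 0, "dy": 0, "dz": 0, "wx": 0, "wy": 0, "wz": 0, "gripper": 0.5}
    - {"dx": 0, "dy": 0, "dz": 0, "wx": 0, "wy": 0, "wz": 0, "gripper": 0.5}
    - {"dx": 0, "dy": 0, "dz": 20, "wx": 0, "wy": 0, "wz": 0, "gripper": 0.5}
    - {"dx": 0, "dy": 0, "dz": 50, "wx": 0, "wy": 0, "wz": 0, "gripper": 0.5}
    - {"dx": 0, "dy": 0, "dz": 80, "wx": 0, "wy": 0, "wz": 0, "gripper": 0.5}
    - {"dx": -34, "dy": -10, "dz": 80, "wx": 0, "wy": 0, "wz": 0, "gripper": 0.5}
    - {"dx": -34, "dy": -10, "dz": 80, "wx": 0, "wy": 0, "wz": 0, "gripper": 0.5}
  grip_force: 30

```text
clock: 20.05
tool_pos: [0.467, -0.1079, 0.1965]
orientation: [0.611, 0.792, -0.0, -0.001]
contact_force: [0.1, -0.2, -0.3]
finger_gap: 0.0431
finger_force: 0.0
```

Run:
```python
from h import *
s=st(); c=snap('wrist','w9.png'); marks('wrist',['eyepiece','nest']); stay();marks('side',['eyepiece'])
im=cv2.imread('pics/w9.png')[120:330,180:460]; cv2.imwrite('pics/w9b.png',cv2.resize(im,None,fx=2.8,fy=2.8,interpolation=cv2.INTER_CUBIC))
```

```text
20.05 p [ 0.467  -0.1079  0.1965] o [ 6.107e-01  7.918e-01 -3.000e-04 -6.000e-04] F [ 0.1  -0.21 -0.3 ] T [ 0.06 -0.01 -0.  ] gap 0.0431 ff 0.0
wrist eyepiece [([0.5045, -0.1003, 0.0175], 0.89)]
wrist nest [([0.5037, -0.1003, 0.0175], 0.97)]
elbow case mm [[1.7, -104.7, 114.1, 0.82]]
side eyepiece []
```

View pics/w9b.png

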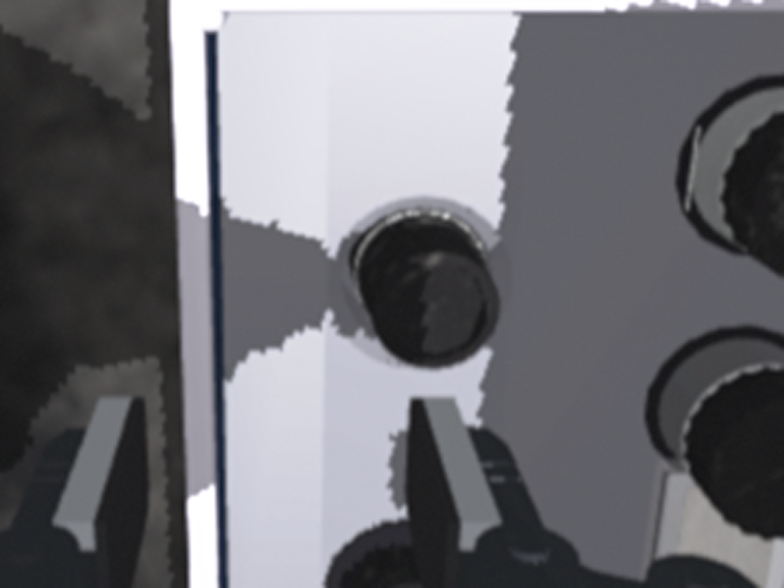

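The eyepiece is seated concentric in the nest (top at crop (450,290), floor height 17.5 mm), and the stay is still locked. Next I'll close the gripper and turn it towards the knuckle.

>>> apply_moves:
  increments:
    - {"dx": -25, "dy": -30, "dz": 30, "wx": 0, "wy": 0, "wz": -0.18, "gripper": 0.1}
    - {"dx": -45, "dy": -80, "dz": 55, "wx": 0, "wy": 0, "wz": -0.36, "gripper": 0.0}
    - {"dx": -45, "dy": -125, "dz": 55, "wx": 0, "wy": 0, "wz": -0.54, "gripper": 0.0}
    - {"dx": -45, "dy": -149, "dz": 55, "wx": 0, "wy": 0, "wz": -0.72, "gripper": 0.0}
    - {"dx": -45, "dy": -149, "dz": 55, "wx": 0, "wy": 0, "wz": -0.9, "gripper": 0.0}
    - {"dx": -45, "dy": -149, "dz": 55, "wx": 0, "wy": 0, "wz": -1.08, "gripper": 0.0}
    - {"dx": -45, "dy": -149, "dz": 55, "wx": 0, "wy": 0, "wz": -1.26, "gripper": 0.0}
    - {"dx": -45, "dy": -149, "dz": 55, "wx": 0, "wy": 0, "wz": -1.44, "gripper": 0.0}
    - {"dx": -45, "dy": -149, "dz": 55, "wx": 0, "wy": 0, "wz": -1.571, "gripper": 0.0}
    - {"dx": -45, "dy": -149, "dz": 55, "wx": 0, "wy": 0, "wz": -1.571, "gripper": 0.0}
  grip_force: 20

```text
clock: 21.6
tool_pos: [0.424, -0.257, 0.2515]
orientation: [0.992, 0.13, -0.0, -0.0]
contact_force: [0.2, -0.0, 0.5]
finger_gap: -0.0003
finger_force: 0.0
```

>>> apply_moves:
  increments:
    - {"dx": 0, "dy": 0, "dz": 0, "wx": 0.046, "wy": -0.174, "wz": 0, "gripper": 0}
    - {"dx": 0, "dy": 0, "dz": 0, "wx": 0.092, "wy": -0.348, "wz": 0, "gripper": 0}
    - {"dx": 0, "dy": 0, "dz": 0, "wx": 0.138, "wy": -0.522, "wz": 0, "gripper": 0}
    - {"dx": 0, "dy": 0, "dz": 0, "wx": 0.184, "wy": -0.696, "wz": 0, "gripper": 0}
    - {"dx": 0, "dy": 0, "dz": 0, "wx": 0.203, "wy": -0.774, "wz": 0, "gripper": 0}
    - {"dx": 0, "dy": 0, "dz": 0, "wx": 0.203, "wy": -0.774, "wz": 0, "gripper": 0}
    - {"dx": 0, "dy": 0, "dz": 0, "wx": 0.203, "wy": -0.774, "wz": 0, "gripper": 0}

```text
clock: 22.48
tool_pos: [0.424, -0.2573, 0.252]
orientation: [0.913, 0.119, 0.386, -0.049]
contact_force: [0.2, 0.4, 0.1]
finger_gap: 0.0003
finger_force: 0.0
```

```bash
cat >> h.py <<'E'
def tipc(s,C=(.553,-.135),y=.257):
    Rt=R.from_quat(s['orientation']).as_matrix(); t=np.array(s['tool_pos'])+Rt[:,2]*.0726
    Rz=R.from_euler('z',y).as_matrix(); f=lambda v:np.round(Rz.T@v,3)
    print('tip case',np.round(Rz.T@(t-[C[0],C[1],0])*1000,1),'x',f(Rt[:,0]),'y',f(Rt[:,1]),'z',f(Rt[:,2]))
E
python3 - <<'E'
from h import *
s=st(); tipc(s); print(np.round(s['q'],3)); stay(); stay()
E
```

```text
22.48 p [ 0.424  -0.2573  0.252 ] o [ 0.9135  0.1192  0.3859 -0.0491] F [0.18 0.4  0.12] T [-0.05  0.34  0.04] gap 0.0003 ff 0.0
tip case [-103.8  -85.5  201.4] x [0.697 0.003 0.717] y [ 0.001 -1.     0.002] z [ 0.717 -0.001 -0.697]
[-1.088 -0.028  2.083  0.911  1.085 -0.226]
elbow case mm []
elbow case mm [[-1.7, -106.0, 113.7, 0.51]]
```

>>> apply_moves:
  increments:
    - {"dx": 25, "dy": 0, "dz": -24, "wx": 0, "wy": 0, "wz": 0, "gripper": 0}
    - {"dx": 50, "dy": 0, "dz": -48, "wx": 0, "wy": 0, "wz": 0, "gripper": 0}
    - {"dx": 75, "dy": 0.5, "dz": -71, "wx": 0, "wy": 0, "wz": 0, "gripper": 0}
    - {"dx": 75, "dy": 0.5, "dz": -71, "wx": 0, "wy": 0, "wz": 0, "gripper": 0}

```text
clock: 23.18
tool_pos: [0.4992, -0.2551, 0.179]
orientation: [0.914, 0.119, 0.385, -0.051]
contact_force: [-0.5, 0.4, -0.9]
finger_gap: -0.0001
finger_force: 0.0
```

Run:
```python
from h import *
s=st(); tipc(s); stay(); c=snap('wrist'); marks('wrist',['elbow','stay_foot'])
Rz=R.from_euler('z',.257).as_matrix()
for x in mark_of('wrist','elbow'): print((Rz.T@(np.array(x['location'])-[.553,-.135,0])*1000).round(1))
```

```text
23.18 p [ 0.4992 -0.2551  0.179 ] o [ 0.9136  0.1192  0.3854 -0.0515] F [-0.54  0.43 -0.89] T [-0.12  0.37  0.01] gap -0.0001 ff 0.0
tip case [ -30.5 -102.2  128.3] x [0.698 0.001 0.716] y [ 0.003 -1.    -0.002] z [ 0.716  0.004 -0.698]
elbow case mm [[-0.9, -105.4, 115.4, 0.51]]
wrist elbow [([0.5776, -0.2344, 0.116], 0.61)]
wrist stay_foot []
[  -1.5 -102.4  116. ]
```

>>> apply_moves:
  increments:
    - {"dx": 8, "dy": 1, "dz": -4.2, "wx": 0, "wy": 0, "wz": 0, "gripper": 0}
    - {"dx": 15.8, "dy": 2.1, "dz": -8.5, "wx": 0, "wy": 0, "wz": 0, "gripper": 0}
    - {"dx": 19.2, "dy": 3, "dz": -10.3, "wx": 0, "wy": 0, "wz": 0, "gripper": 0}
    - {"dx": 19.2, "dy": 3, "dz": -10.3, "wx": 0, "wy": 0, "wz": 0, "gripper": 0}

```text
clock: 23.98
tool_pos: [0.518, -0.2531, 0.17]
orientation: [0.913, 0.119, 0.386, -0.05]
contact_force: [-0.3, -0.5, -0.4]
finger_gap: 0.0002
finger_force: 0.0
```

>>> apply_moves:
  increments:
    - {"dx": 2.5, "dy": 0.7, "dz": -1.4, "wx": 0, "wy": 0, "wz": 0, "gripper": 0}
    - {"dx": 5, "dy": 1.3, "dz": -2.8, "wx": 0, "wy": 0, "wz": 0, "gripper": 0}
    - {"dx": 7.5, "dy": 2, "dz": -4.2, "wx": 0, "wy": 0, "wz": 0, "gripper": 0}
    - {"dx": 7.5, "dy": 2, "dz": -4.2, "wx": 0, "wy": 0, "wz": 0, "gripper": 0}

```text
clock: 24.48
tool_pos: [0.5254, -0.2514, 0.166]
orientation: [0.913, 0.118, 0.386, -0.05]
contact_force: [-1.0, 0.4, -0.0]
finger_gap: -0.0001
finger_force: 0.8
```

Run:
```python
from h import *
s=st(); tipc(s); stay()
```

```text
24.48 p [ 0.5254 -0.2514  0.166 ] o [ 0.9134  0.1184  0.3863 -0.0497] F [-1.01  0.43 -0.  ] T [-0.    0.43  0.09] gap -0.0001 ff 0.8
tip case [  -4.2 -105.6  115.4] x [0.697 0.001 0.717] y [ 0.    -1.     0.001] z [ 0.717 -0.    -0.697]
elbow case mm [[4.9, -103.3, 112.3, 0.45]]
```

>>> apply_moves:
  increments:
    - {"dx": 2.4, "dy": 0.6, "dz": -1.3, "wx": 0, "wy": 0, "wz": 0, "gripper": 0}
    - {"dx": 4.7, "dy": 1.3, "dz": -2.6, "wx": 0, "wy": 0, "wz": 0, "gripper": 0}
    - {"dx": 7.1, "dy": 1.9, "dz": -3.9, "wx": 0, "wy": 0, "wz": 0, "gripper": 0}
    - {"dx": 9.4, "dy": 2.5, "dz": -5.2, "wx": 0, "wy": 0, "wz": 0, "gripper": 0}
    - {"dx": 9.4, "dy": 2.5, "dz": -5.2, "wx": 0, "wy": 0, "wz": 0, "gripper": 0}

```text
clock: 25.2
tool_pos: [0.5348, -0.249, 0.1606]
orientation: [0.913, 0.118, 0.386, -0.05]
contact_force: [-1.8, -0.2, -0.8]
finger_gap: -0.0
finger_force: 0.6
```

Run:
```python
from h import *
s=st(); tipc(s); stay(); stay(); marks('side',['lid_tab'])
F=np.array([-30,34.5]);A=lambda th:np.array([95-125*np.cos(th)-10*np.sin(th),80+125*np.sin(th)-10*np.cos(th)])
for th in (1.17,1.16,1.15,1.14,1.13,1.12,1.11,1.1):
    a=A(th);d=a-F;L=np.hypot(*d); print(th,'elb',round(2*np.arcsin(min(1,L/171))-.33,3),np.round((a+F)/2+np.sqrt(85.5**2-L*L/4)*np.array([d[1],-d[0]])/L,1))
```

```text
25.2 p [ 0.5348 -0.249   0.1606] o [ 0.9135  0.1182  0.3862 -0.0496] F [-1.76 -0.23 -0.83] T [-0.14  0.58 -0.02] gap -0.0 ff 0.6
tip case [   5.5 -105.6  110.1] x [0.697 0.001 0.717] y [ 0.    -1.     0.001] z [ 0.717 -0.    -0.697]
elbow case mm [[18.4, -103.3, 104.5, 0.52]]
elbow case mm [[15.1, -105.4, 106.9, 0.65], [-2.5, 0.2, 0.4, 0.25]]
side lid_tab [([0.5599, -0.1336, 0.2851], 0.77)]
1.17 elb 2.648 [ 10.  110.1]
1.16 elb 2.542 [ 13.5 108.1]
1.15 elb 2.468 [ 15.9 106.6]
1.14 elb 2.406 [ 17.8 105.4]
1.13 elb 2.352 [ 19.3 104.3]
1.12 elb 2.304 [ 20.7 103.3]
1.11 elb 2.26 [ 21.9 102.4]
1.1 elb 2.218 [ 23.  101.6]
```

The knuckle is at about (16.5, 106) mm, roughly 2.45 rad, so the joint is broken and the lid is still up. I'll withdraw and check that it holds.

>>> apply_moves:
  increments:
    - {"dx": -15, "dy": -4, "dz": 8, "wx": 0, "wy": 0, "wz": 0, "gripper": 0}
    - {"dx": -45, "dy": -12, "dz": 30, "wx": 0, "wy": 0, "wz": 0, "gripper": 0}
    - {"dx": -80, "dy": -10, "dz": 75, "wx": -0.046, "wy": 0.174, "wz": 0, "gripper": 0.3}
    - {"dx": -90, "dy": 10, "dz": 130, "wx": -0.092, "wy": 0.348, "wz": 0, "gripper": 0.5}
    - {"dx": -90, "dy": 40, "dz": 180, "wx": -0.138, "wy": 0.522, "wz": 0, "gripper": 0.5}
    - {"dx": -80, "dy": 80, "dz": 225, "wx": -0.184, "wy": 0.696, "wz": 0, "gripper": 0.5}
    - {"dx": -60, "dy": 117, "dz": 260, "wx": -0.203, "wy": 0.774, "wz": 0, "gripper": 0.5}
    - {"dx": -60, "dy": 117, "dz": 260, "wx": -0.203, "wy": 0.774, "wz": 0, "gripper": 0.5}
    - {"dx": -60, "dy": 117, "dz": 260, "wx": -0.203, "wy": 0.774, "wz": 0, "gripper": 0.5}

```text
clock: 26.58
tool_pos: [0.474, -0.132, 0.4206]
orientation: [0.992, 0.129, -0.0, -0.0]
contact_force: [0.4, 0.5, 0.7]
finger_gap: 0.0429
finger_force: 0.0
```

Run:
```python
from h import *
s=st(); tipc(s); stay(); marks('side',['lid_tab']); stay(); marks('side',['lid_tab']); snap('wrist'); marks('wrist',['lid_tab']); snap('top'); marks('top',['lid_tab','eyepiece'])
```

```text
26.57 p [ 0.474  -0.132   0.4206] o [ 9.917e-01  1.285e-01 -3.000e-04 -2.000e-04] F [0.37 0.51 0.73] T [ 0.02  0.01 -0.01] gap 0.0429 ff 0.0
tip case [-75.7  23.  348. ] x [ 1.     0.001 -0.001] y [ 0.001 -1.    -0.   ] z [-0.001  0.    -1.   ]
elbow case mm [[5.5, 2.8, 282.0, 0.59], [15.6, -104.0, 105.2, 0.48]]
side lid_tab []
elbow case mm [[14.5, -105.4, 106.1, 0.66], [-3.6, -0.1, 1.4, 0.15]]
side lid_tab [([0.5568, -0.1309, 0.284], 0.75)]
wrist lid_tab [([0.561, -0.1318, 0.2784], 0.8)]
top lid_tab [([0.564, -0.1353, 0.2813], 0.72)]
top eyepiece [([0.5029, -0.1001, 0.0181], 0.73)]
```

>>> apply_moves:
  increments:
    - {"dx": 45, "dy": 0, "dz": 0, "wx": 0, "wy": 0, "wz": 0, "gripper": 0.5}
    - {"dx": 88, "dy": 0, "dz": 0, "wx": 0, "wy": 0, "wz": 0, "gripper": 0.5}
    - {"dx": 88, "dy": 0, "dz": -25, "wx": 0, "wy": 0, "wz": 0, "gripper": 0.5}
    - {"dx": 88, "dy": 0, "dz": -60, "wx": 0, "wy": 0, "wz": 0, "gripper": 0.5}
    - {"dx": 88, "dy": 0, "dz": -84, "wx": 0, "wy": 0, "wz": 0, "gripper": 0.5}
    - {"dx": 88, "dy": 0, "dz": -84, "wx": 0, "wy": 0, "wz": 0, "gripper": 0.5}
    - {"dx": 88, "dy": 0, "dz": -84, "wx": 0, "wy": 0, "wz": 0, "gripper": 0.2}
    - {"dx": 88, "dy": 0, "dz": -84, "wx": 0, "wy": 0, "wz": 0, "gripper": 0.2}
    - {"dx": 88, "dy": 0, "dz": -84, "wx": 0, "wy": 0, "wz": 0, "gripper": 0.2}
  grip_force: 25

```text
clock: 28.25
tool_pos: [0.5634, -0.1323, 0.3385]
orientation: [0.992, 0.129, 0.001, 0.001]
contact_force: [0.7, 0.1, 1.2]
finger_gap: 0.0232
finger_force: 28.1
```

>>> apply_moves:
  increments:
    - {"dx": -7.8, "dy": -2.1, "dz": -3.5, "wx": 0, "wy": 0, "wz": 0, "gripper": 0.2}
    - {"dx": -15.5, "dy": -4.1, "dz": -7.4, "wx": 0, "wy": 0, "wz": 0, "gripper": 0.2}
    - {"dx": -25, "dy": -6.5, "dz": -12.7, "wx": 0, "wy": 0, "wz": 0, "gripper": 0.2}
    - {"dx": -34, "dy": -8.9, "dz": -18.4, "wx": 0, "wy": 0, "wz": 0, "gripper": 0.2}
    - {"dx": -34, "dy": -8.9, "dz": -18.4, "wx": 0, "wy": 0, "wz": 0, "gripper": 0.2}
  grip_force: 25

```text
clock: 28.88
tool_pos: [0.5268, -0.142, 0.318]
orientation: [0.992, 0.128, -0.002, 0.001]
contact_force: [-3.7, -3.1, 4.1]
finger_gap: 0.0232
finger_force: 28.0
```

Run:
```python
from h import *
s=st(); stay(); marks('side',['lid_tab'])
```

```text
28.88 p [ 0.5268 -0.142   0.318 ] o [ 9.918e-01  1.280e-01 -2.000e-03  6.000e-04] F [-3.69 -3.08  4.13] T [-0.53  0.35  0.08] gap 0.0232 ff 28.0
elbow case mm [[34.3, -105.2, 95.8, 0.73]]
side lid_tab [([0.5231, -0.1439, 0.2632], 0.81)]
```

>>> apply_moves:
  increments:
    - {"dx": -17.4, "dy": -4.6, "dz": -12.8, "wx": 0, "wy": 0, "wz": 0, "gripper": 0.2}
    - {"dx": -33.5, "dy": -8.8, "dz": -27.4, "wx": 0, "wy": 0, "wz": 0, "gripper": 0.2}
    - {"dx": -48.1, "dy": -12.6, "dz": -43.6, "wx": 0, "wy": 0, "wz": 0, "gripper": 0.2}
    - {"dx": -61, "dy": -16, "dz": -61.2, "wx": 0, "wy": 0, "wz": 0, "gripper": 0.2}
    - {"dx": -72.1, "dy": -18.9, "dz": -80.1, "wx": 0, "wy": 0, "wz": 0, "gripper": 0.2}
    - {"dx": -81.4, "dy": -21.4, "dz": -100, "wx": 0, "wy": 0, "wz": 0, "gripper": 0.2}
    - {"dx": -88.8, "dy": -23.3, "dz": -120.7, "wx": 0, "wy": 0, "wz": 0, "gripper": 0.2}
    - {"dx": -94.1, "dy": -24.7, "dz": -142.2, "wx": 0, "wy": 0, "wz": 0, "gripper": 0.2}
    - {"dx": -96.8, "dy": -25.4, "dz": -159.6, "wx": 0, "wy": 0, "wz": 0, "gripper": 0.2}
    - {"dx": -96.8, "dy": -25.4, "dz": -159.6, "wx": 0, "wy": 0, "wz": 0, "gripper": 0.2}
  grip_force: 25

```text
clock: 30.28
tool_pos: [0.432, -0.1669, 0.1574]
orientation: [0.992, 0.128, 0.0, 0.001]
contact_force: [2.0, -5.3, -2.3]
finger_gap: 0.0234
finger_force: 25.0
```

>>> apply_moves:
  increments:
    - {"dx": 0, "dy": -0.8, "dz": -6, "wx": 0, "wy": 0, "wz": 0, "gripper": 0.2}
    - {"dx": 0, "dy": -1, "dz": -11, "wx": 0, "wy": 0, "wz": 0, "gripper": 0.2}
    - {"dx": 0, "dy": -1, "dz": -11, "wx": 0, "wy": 0, "wz": 0, "gripper": 0.2}
  grip_force: 25

```text
clock: 30.65
tool_pos: [0.4314, -0.1672, 0.1471]
orientation: [0.992, 0.129, -0.001, -0.0]
contact_force: [-1.0, -4.3, -2.1]
finger_gap: 0.0235
finger_force: 25.1
```

>>> apply_moves:
  increments:
    - {"dx": 0, "dy": 0, "dz": -1.5, "wx": 0, "wy": 0, "wz": 0, "gripper": 0.2}
    - {"dx": 0, "dy": 0, "dz": -3, "wx": 0, "wy": 0, "wz": 0, "gripper": 0.2}
    - {"dx": 0, "dy": 0, "dz": -3, "wx": 0, "wy": 0, "wz": 0, "gripper": 0.2}
  grip_force: 25

```text
clock: 31.02
tool_pos: [0.4313, -0.1672, 0.1447]
orientation: [0.992, 0.129, -0.001, -0.0]
contact_force: [-1.3, -5.4, -2.5]
finger_gap: 0.0235
finger_force: 25.2
```

Nothing is resisting yet, so I'll creep further down.

>>> apply_moves:
  increments:
    - {"dx": 0, "dy": 0, "dz": -1.5, "wx": 0, "wy": 0, "wz": 0, "gripper": 0.2}
    - {"dx": 0, "dy": 0, "dz": -3, "wx": 0, "wy": 0, "wz": 0, "gripper": 0.2}
    - {"dx": 0, "dy": 0, "dz": -3, "wx": 0, "wy": 0, "wz": 0, "gripper": 0.2}
  grip_force: 25

```text
clock: 31.4
tool_pos: [0.4314, -0.1673, 0.1444]
orientation: [0.992, 0.129, -0.001, -0.0]
contact_force: [-10.6, -0.8, 18.8]
finger_gap: 0.0236
finger_force: 27.6
```

Run:
```python
from h import *
s=st(); snap('side'); marks('side',['lid_tab','lid'])
```

```text
31.4 p [ 0.4314 -0.1673  0.1444] o [ 9.917e-01  1.289e-01 -1.300e-03 -3.000e-04] F [-10.64  -0.81  18.78] T [0.1  1.42 0.02] gap 0.0236 ff 27.6
side lid_tab [([0.4327, -0.1668, 0.0902], 0.87)]Traceback (most recent call last):
  File "<stdin>", line 2, in <module>
  File "h.py", line 27, in marks
    for t in ts: print(n,t,[(np.round(x['location'],4).tolist(),round(x['confidence'],2)) for x in fn(n,t)[:2]])
                                                                                                   ~~^^^^^
ValueError: it knows: case, case_hinge, dropper, elbow, eyepiece, lid_tab, mount_brown, mount_green, mount_red, nest, stay_foot
```

It has met a firm stop at the shut height. I'll ease off, release and check.

>>> apply_moves:
  increments:
    - {"dx": 0, "dy": 0, "dz": 2, "wx": 0, "wy": 0, "wz": 0, "gripper": 0.2}
    - {"dx": 0, "dy": 0, "dz": 2, "wx": 0, "wy": 0, "wz": 0, "gripper": 0.5}
    - {"dx": 0, "dy": 0, "dz": 2, "wx": 0, "wy": 0, "wz": 0, "gripper": 0.5}
    - {"dx": 0, "dy": 0, "dz": 2, "wx": 0, "wy": 0, "wz": 0, "gripper": 0.5}
    - {"dx": 0, "dy": 0, "dz": 30, "wx": 0, "wy": 0, "wz": 0, "gripper": 0.5}
    - {"dx": 0, "dy": 0, "dz": 90, "wx": 0, "wy": 0, "wz": 0, "gripper": 0.5}
    - {"dx": 0, "dy": 0, "dz": 92, "wx": 0, "wy": 0, "wz": 0, "gripper": 0.5}
    - {"dx": 0, "dy": 0, "dz": 92, "wx": 0, "wy": 0, "wz": 0, "gripper": 0.5}
  grip_force: 20

```text
clock: 32.5
tool_pos: [0.4319, -0.1671, 0.2339]
orientation: [0.992, 0.129, 0.0, -0.0]
contact_force: [-0.3, 0.2, -0.1]
finger_gap: 0.0428
finger_force: 0.0
```

Run:
```python
from h import *
s=st(); c=snap('wrist','w10.png'); marks('wrist',['lid_tab','case'])
for i in range(3):
    d=snap('side','s10.png'); marks('side',['lid_tab'])
t=snap('top','t10.png'); marks('top',['lid_tab','dropper','mount_red','mount_green','mount_brown'])
# compare with initial side/top picture round the case; wrist vs wrist3
a=cv2.imread('pics/side2.png'); b=cv2.imread('pics/s10.png')
a2=cv2.imread('pics/top2.png'); b2=cv2.imread('pics/t10.png')
C=np.array([.553,-.135,0]);Rz=R.from_euler('z',.257).as_matrix()
for cam,A,B in((d,a,b),(t,a2,b2)):
    p=proj(cam,[C+Rz@np.array(v) for v in ([-.125,0,.087],[-.095,.12,.09],[-.095,-.12,.09],[-.095,-.06,.09],[.095,-.12,.09])])
    for u,v in p.astype(int):
        x=cv2.cvtColor(A[v-10:v+10,u-12:u+12],6).astype(np.float32); y=cv2.cvtColor(B[v-10:v+10,u-12:u+12],6).astype(np.float32)
        print((u,v),'shift px',np.round(cv2.phaseCorrelate(x,y,cv2.createHanningWindow((24,20),cv2.CV_32F)),2))
```

```text
32.5 p [ 0.4319 -0.1671  0.2339] o [ 9.917e-01  1.286e-01  1.000e-04 -1.000e-04] F [-0.32  0.2  -0.09] T [0.06 0.05 0.01] gap 0.0428 ff 0.0
wrist lid_tab []
wrist case [([0.5522, -0.1285, -0.0012], 0.82)]
side lid_tab [([0.4323, -0.1649, 0.0899], 0.57)]
side lid_tab []
side lid_tab [([0.4319, -0.1671, 0.0909], 0.95)]
top lid_tab [([0.4332, -0.1716, 0.0871], 0.79)]
top dropper [([0.4277, 0.1287, 0.0013], 0.7)]
top mount_red [([0.5162, 0.1761, -0.0027], 0.41)]
top mount_green [([0.4491, 0.3224, 0.0029], 0.41)]
top mount_brown [([0.5439, -0.3488, 0.0049], 0.58)]Traceback (most recent call last):
  File "<stdin>", line 14, in <module>
    return _wrapfunc(a, 'round', decimals=decimals, out=out)
    return _wrapit(obj, method, *args, **kwds)
    conv = _array_converter(obj)
ValueError: setting an array element with a sequence. The requested array has an inhomogeneous shape after 1 dimensions. The detected shape was (2,) + inhomogeneous part.
```

Run:
```python
from h import *
C=np.array([.553,-.135,0]);Rz=R.from_euler('z',.257).as_matrix()
for n,A,B in(('side','side2','s10'),('top','top2','t10')):
    cam=snap(n); A=cv2.imread(f'pics/{A}.png');B=cv2.imread(f'pics/{B}.png')
    p=proj(cam,[C+Rz@np.array(v) for v in ([-.125,0,.087],[-.095,.12,.09],[-.095,-.12,.09],[-.095,-.06,.09],[.095,-.12,.09])])
    for u,v in p.astype(int):
        x,y=[cv2.cvtColor(I[v-10:v+10,u-12:u+12],6).astype(np.float32) for I in (A,B)]
        s,r=cv2.phaseCorrelate(x,y,cv2.createHanningWindow((24,20),cv2.CV_32F)); print(n,(u,v),np.round(s,2),round(r,2),'diff',np.abs(x-y).mean().round(1))
    u,v=p[2]; print('px per 10mm z',proj(cam,C+Rz@np.array([-.095,-.12,.1]))-[u,v])
```

```text
side (np.int64(266), np.int64(252)) [-0.06  0.01] 0.99 diff 3.2
side (np.int64(247), np.int64(227)) [ 0.07 -0.01] 0.97 diff 3.4
side (np.int64(313), np.int64(271)) [-0.3  -0.01] 0.95 diff 4.1
side (np.int64(294), np.int64(258)) [-0.    0.11] 0.92 diff 3.8
side (np.int64(380), np.int64(244)) [-0.11 -0.02] 0.94 diff 3.5
px per 10mm z [[ 0.1881482  -4.34830013]]
top (np.int64(342), np.int64(259)) [ 0.7  -0.35] 0.41 diff 12.6
top (np.int64(289), np.int64(259)) [-0.01 -0.  ] 0.99 diff 0.1
top (np.int64(388), np.int64(234)) [0.01 0.07] 1.0 diff 0.2
top (np.int64(364), np.int64(240)) [ 0.56 -0.8 ] 0.61 diff 26.8
top (np.int64(368), np.int64(155)) [-0.18  0.07] 0.98 diff 0.1
px per 10mm z [[ 1.01391575 -0.01099093]]
```

The tab and lid edges match the first side picture to about 0.1 px, where 4 mm would be 1.7 px, so the lid is shut. The bystanders' positions are unchanged within the networks' error, and the gripper is clear of everything.

```bash
python3 -c "
from station import bot
print(bot.sign_off())"
```

```text
the job is handed in; nothing more can be done
None
```

The job is handed in: the eyepiece was seated in the empty nest, the stay was broken back and the lid lowered fully shut, with the bystanders unmoved as far as the cameras show; sign-off returned no verdict.

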